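# Roll-check of salvaged battery cells

## Robot

A 6-joint arm with a two-finger parallel gripper is mounted at the origin on the work surface. World frame = base frame: x ahead of the robot, y to its left, z up, the work surface at z = 0. Lengths are in m, angles in rad, forces in N, time in s.
With the tool pointing down it reaches from about 0.325 to 0.875 m from the base axis. Payload 4.4 kg.
Tool frame: the origin (TCP) lies on the centre line of the jaws, within the pads' length; the fingertips stand 14 mm ahead of it and the grasp point (between the pads) lies 5 mm behind it; z points along the fingers, y is the line along which they close (so a half turn about z gives the same grasp; the last joint's range is limited). The gripper opens to 85 mm and grips with 20 to 120 N. Pads are 22 mm wide; open, the fingers measure 114 mm over their backs; the gripper's body (76 mm by 85 mm) begins 54 mm behind the grasp point. The pads swing forward as they close: fully open they stand 13 mm farther back than shut.
Start: joints at [1.177, 0.207, 1.542, -0, 1.393, -0.15], TCP at [0.139, 0.558, 0.214] pointing down, gripper open.
Joint ranges: [-2.73, 2.73], [-0.86, 2.22], [0.23, 2.46], [-1.11, 4.25], [0.08, 2.63], [-2.82, 2.82]. Speed limits (rad/s): [2.79, 2.79, 3.14, 3.14, 3.14, 3.14].

## Interface

Orientations are given as a rotation vector (axis times angle).
In Python, from rig import get_obs, capture, get_calibration, sign_off gives the robot as it stands.
- The arm moves only by the shell command python3 -m pendant 'ROWS'. ROWS is JSON, a list of rows, each an object with "slide": the shift along the tool's x, y, z in mm, a list of three; "turn": the turn, a rotation vector about the tool's x, y, z in rad, a list of three; "hand": the finger opening in mm, from 0 to 85.4. In form: [{"slide": [tx, ty, tz], "turn": [wx, wy, wz], "hand": hand}, ...]. A call has 1 to 20 rows; each row shifts and turns the commanded pose from where the row before left it, along the tool's axes as they then stand; what a row does not reach is not made up. A row lasts 1/10 s, in which the tool goes at most 50 mm and 8.59 degrees, less where a joint would pass 70% of its speed; a pose out of reach is approached as far as the arm can. A call with a gripper value outside its range is refused whole. The fingers move at their own pace and stop on an object; the grip force is fixed at half the most. Time passes only in rows, so rows that do not move let the fingers close. It gives the time, the measured TCP pose, the force, the opening and the grip force at its end, in the units of the state.
- get_obs(): the state, without advancing time (a new reading comes with each control period).
- capture(name): name is "side" or "top"; returns the picture (420x560x3 uint8, red, green, blue); there is no depth.
- get_calibration(name): a dict with "fx", "fy", "cx", "cy" (pixels), "rvec" (rotation vector, rad) and "tvec" (3), from world to camera coordinates, as OpenCV has them. Camera axes: x right, y down, z forward; pixel columns grow to the right and rows downward; lengths in m; the calibration is good to about 2 mm. A picture is of the moment at which its call begins. get_calibration takes no time and is no camera call.
- sign_off(): hands the job in; it is judged then, once.
The state is a dict: "time": time; "joints": joint angles; "qvel": joint speeds; "joint_torque": joint torques, N m; "tool_pos": TCP position; "orientation": TCP orientation; "force": force on the tool from outside, world axes, zero at the start; "moment": the same for the moment, N m; "width": finger opening in m; "gripper_force": force on a finger pad.
Only numpy, scipy, OpenCV 4.12 (cv2) and the standard library are available. Lean on these libraries where they do the work, as an engineer would, in place of code of your own. Each camera call takes 0.05 s, during which the arm holds its last target. There are 200 camera calls.

## Task

Roll-check the three battery cells in the sloping rack: lay each one level across the upper half of the aluminium chute and gently let it go there. A sound cell rolls down by itself into the catch tray at the foot and stays there untouched; the cell that does not roll away is crushed, so take it off the chute again and lay it, without dropping it, in the open dark steel reject tray. Leave everything else on the bench where it is.

Things in the scene. Friction and masses are not known exactly. Their poses are not given: they have to be found in the camera images.
- cell_a_mid (a point): 26 x 65 mm battery cell, blue wrap, steel ends, 65 to 120 g: sound (a true cylinder) or, one of the three, crushed (flattened all along on two opposite sides to 20 mm thick, still 26 mm wide); not known which. Starts in a bay of the rack, a crushed one flat side down. Point: the cell's centre. x runs along the cell, in the rack up the slope, with z square out of the rack's face.
- cell_b_mid (a point): 26 x 65 mm battery cell, blue wrap, steel ends, 65 to 120 g: sound (a true cylinder) or, one of the three, crushed (flattened all along on two opposite sides to 20 mm thick, still 26 mm wide); not known which. Starts in a bay of the rack, a crushed one flat side down. Point: the cell's centre. x runs along the cell, in the rack up the slope, with z square out of the rack's face.
- cell_c_mid (a point): 26 x 65 mm battery cell, blue wrap, steel ends, 65 to 120 g: sound (a true cylinder) or, one of the three, crushed (flattened all along on two opposite sides to 20 mm thick, still 26 mm wide); not known which. Starts in a bay of the rack, a crushed one flat side down. Point: the cell's centre. x runs along the cell, in the rack up the slope, with z square out of the rack's face.
- rack: Fixed white rack, face leaning back 35 degrees from level, rising along its +x. Origin on the bench under the middle bay; bays 66 mm apart along y. Cells lie up the slope on two 8 mm high saddles (eared, at the cell's ends) against a 20 mm lip; the middle 38 mm is free at both sides, 40 mm between cells, 8 mm beneath. Cell centres about 67 mm above the bench; lift them square out of the face.
- lamp_bar (a point): Middle of the underside of the rack's lamp, axes as the rack: a fixed aluminium light bar 186 mm above the bench, 22 mm wide (x), 16 mm high and 218 mm long (y), with a post at either end. It hangs over the upper half of the cells, so a gripper has to come in under its front from the low side of the rack, square to the sloping face.
- deck: Aluminium deck of the fixed roll-check chute, top 20 to 55 mm above the bench. Origin on the rolling surface, mid-width; x downhill along it (8 degrees down), y level across, z square out. Surface from x = -47 to +165 mm, 116 mm wide between rails 14 mm high; the scribed line at x = +80 mm begins the lower half. At +165 it steps down 8 mm into the catch tray, lined stop at +235.
- head (a point): Point on the rolling surface, mid-width, 57 mm below its upper edge, axes as the deck: a good place to lay a cell, its length along y. A sound cell's centre is then 13 mm out of the surface, a crushed one's 10 mm. Freed here, a sound cell is in the catch tray within about 1.5 s; a crushed one stays within about 40 mm.
- catch (a point): Middle of the catch tray's floor (black rubber lining), 8 mm below the rolling surface; same axes as the deck.
- reject_tray: Fixed open tray of dark steel sheet, 120 mm (x) by 150 mm (y) and 30 mm high, walls and floor 2 mm, empty. Origin under its centre on the bench. (The clear compartment box of much the same size is closed and stays shut.)
- multimeter: Yellow bench multimeter, 150 x 75 x 40 mm, loose bystander; origin under its centre, long side along x.
- screwdriver: Screwdriver, 180 mm, lying loose along its x; origin on the bench under it. Bystander.
- solder_reel: Bare metal reel, 56 mm across, 40 mm high, loose, standing on the bench; origin under its centre. Bystander.
- dial_knob: Black dial knob, 38 mm across, 22 mm high, loose; origin under its centre. Bystander.
Mind the look-alikes: they are no part of the job. Leave any purple or turquoise look-alike of the part that bears cell_c_mid alone.

How it is judged:
By the outcome, as a careful person would: the job done as asked, in the order asked, and still so for the second after the job is handed in, with the robot touching nothing.
It also fails if it takes over 72 s, if anything falls off the work surface, if the arm or the gripper's body presses on something with over 40 N, if the wrist force passes 120 N, or if a joint passes its speed limit or range.

## Working session

There is one attempt and no reset: what is moved stays moved. The work goes in short steps, Python scripts to look and compute and a shell command to move; the robot and the scene stay as the last step left them, time stands still between calls to the robot, and variables do not carry over. Pictures are saved under pics/ and viewed, at most 10 in all, crops included, and the job is handed in when it is done.

```bash
mkdir -p pics; ls
python3 - <<'E'
from rig import *
import cv2
for n in("side","top"):
    cv2.imwrite(f"pics/{n}0.png",capture(n)[...,::-1]); print(n,get_calibration(n))
print(get_obs())
E
```

```text
pics
side {'fx': 383.0795449845673, 'fy': 383.0795449845673, 'cx': 274.1221552862624, 'cy': 211.37561838444364, 'rvec': array([ 0.12007661, -2.86304231,  1.24430087]), 'tvec': array([0.52391145, 0.08949806, 1.21337284])}
top {'fx': 447.04449772230925, 'fy': 447.04449772230925, 'cx': 276.4191340943117, 'cy': 213.2964182199272, 'rvec': array([ 2.1400699 , -2.19765177,  0.12537193]), 'tvec': array([0.03443068, 0.55462969, 1.42445913])}
{'time': 0.1, 'joints': array([ 1.17647866e+00,  2.07391024e-01,  1.54282226e+00, -1.87790517e-05,
        1.39351823e+00, -1.50535943e-01]), 'qvel': array([-0.00019347, -0.00026784, -0.00197069,  0.00091941,  0.0019706 ,
       -0.00150135]), 'joint_torque': array([-8.54391947e-04, -3.84086609e+01, -2.92550200e+01, -3.50305081e-04,
        4.71957770e-03,  6.02785150e-06]), 'tool_pos': array([0.13854297, 0.55730599, 0.2130047 ]), 'orientation': array([-0.38191071, -3.11772902,  0.00324304]), 'force': array([ 0.50156083,  0.81525532, -0.17505251]), 'moment': array([-0.01653791,  0.02396303,  0.04213709]), 'gripper_force': 0.0, 'width': 0.08532375153692555}
```

View pics/top0.png

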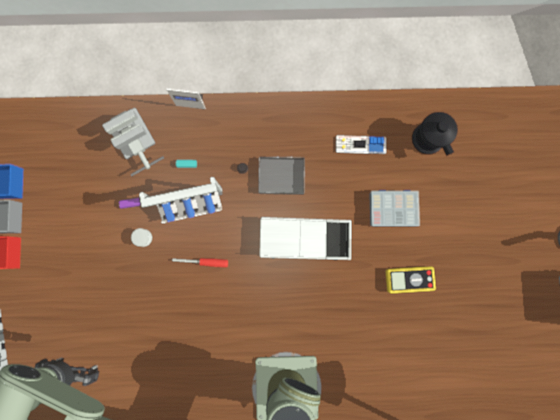

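View pics/side0.png

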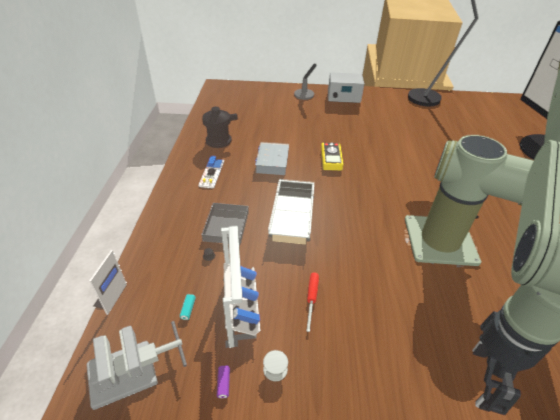

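The top view shows the rack at about (185,205), with its lamp along (143,200)–(218,185). The chute is at (260–350, 218–260), with the black catch tray on its right, and the reject tray is at (282,175). I'll enlarge both views.

```bash
cat > h.py <<'E'
import numpy as np, cv2
from rig import *
from scipy.spatial.transform import Rotation as R
def cam(n):
    c=get_calibration(n); K=np.array([[c['fx'],0,c['cx']],[0,c['fy'],c['cy']],[0,0,1]]); return K,R.from_rotvec(c['rvec']).as_matrix(),np.array(c['tvec'])
def ray(n,p):
    K,r,t=cam(n); d=r.T@np.linalg.solve(K,[p[0],p[1],1]); return -r.T@t,d/np.linalg.norm(d)
def onz(n,p,z):
    o,d=ray(n,p); return o+d*(z-o[2])/d[2]
def two(pt,ps):
    o1,d1=ray('top',pt);o2,d2=ray('side',ps)
    s=np.linalg.lstsq(np.c_[d1,-d2],o2-o1,rcond=None)[0]; a=o1+s[0]*d1;b=o2+s[1]*d2
    return (a+b)/2,np.linalg.norm(a-b)
def proj(n,X):
    K,r,t=cam(n); q=(r@np.atleast_2d(X).T).T+t; q=q@K.T; return q[:,:2]/q[:,2:]
E
python3 - <<'E'
import cv2,numpy as np
t=cv2.imread('pics/top0.png');s=cv2.imread('pics/side0.png')
a=cv2.resize(t[165:235,125:235],None,fx=5,fy=5,interpolation=cv2.INTER_CUBIC)
b=cv2.resize(s[220:350,205:275],None,fx=3.5,fy=3.5,interpolation=cv2.INTER_CUBIC)
c=np.zeros((600,800,3),np.uint8); c[:350,:550]=a; c[:455,555:800]=b
d=cv2.resize(t[210:268,252:358],None,fx=4,fy=4,interpolation=cv2.INTER_CUBIC); c[355:355+232,:424]=d
cv2.imwrite('pics/z0.png',c)
E
```

```text
(no output)
```

View pics/z0.png

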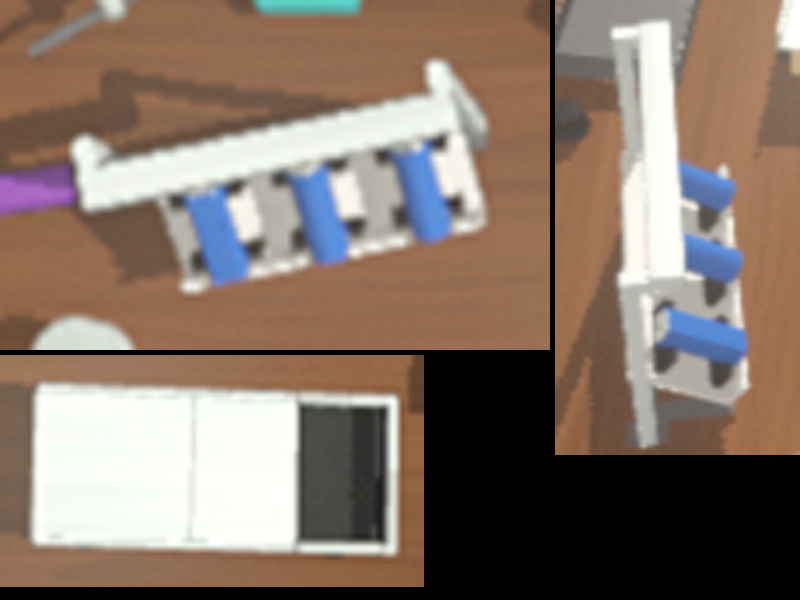

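The cells lie in a row: lower ends in the crop at about (225,278), (327,258) and (433,237). The lamp runs (85,200)–(455,108). On the chute the scribe line is at crop x=192 and the tray step at x=298. Next I'll measure these.

Run:
```python
from h import *
np.set_printoptions(precision=4,suppress=True)
im={n:cv2.imread(f'pics/{n}0.png') for n in('top','side')}
def blobs(n,roi,lo,hi,amin):
    x0,x1,y0,y1=roi; h=cv2.cvtColor(im[n],cv2.COLOR_BGR2HSV)[y0:y1,x0:x1]
    m=cv2.inRange(h,lo,hi); cs,_=cv2.findContours(m,cv2.RETR_EXTERNAL,cv2.CHAIN_APPROX_NONE)
    return [c.reshape(-1,2)+[x0,y0] for c in cs if cv2.contourArea(c)>amin]
for n,roi in(('top',(125,235,165,235)),('side',(205,275,220,350))):
    for c in blobs(n,roi,(105,120,60),(125,255,255),20):
        r=cv2.minAreaRect(c.astype(np.float32)); print(n,'cell',np.round(r[0],1),np.round(r[1],1),r[2],cv2.boxPoints(r).round(1).tolist())
for n,roi in(('top',(240,365,205,270)),('side',(262,325,170,250))):
    for c in blobs(n,roi,(0,0,165),(180,60,255),100):
        print(n,'deck',cv2.approxPolyDP(c.astype(np.int32),2.5,True).reshape(-1,2).tolist())
for n,roi in(('top',(125,235,165,235)),('side',(205,275,220,350))):
    for c in blobs(n,roi,(0,0,190),(180,50,255),60):
        r=cv2.minAreaRect(c.astype(np.float32)); print(n,'white',r,cv2.boxPoints(r).round(1).tolist())
for c in blobs('top',(250,312,148,200),(0,0,0),(180,90,120),200):
    r=cv2.minAreaRect(c.astype(np.float32)); print('rej',r, onz('top',r[0],0.03),[onz('top',p,.03) for p in cv2.boxPoints(r)])
```

```text
top cell [168.3 211.9] [17.1  7.6] 71.56504821777344 [[162.0, 205.0], [169.1999969482422, 202.60000610351562], [174.60000610351562, 218.8000030517578], [167.39999389648438, 221.1999969482422]]
top cell [188.8 208.1] [17.   6.7] 70.01689147949219 [[182.6999969482422, 201.3000030517578], [189.0, 199.0], [194.8000030517578, 215.0], [188.5, 217.3000030517578]]
top cell [209.3 203.3] [17.6  6.5] 74.05460357666016 [[203.8000030517578, 195.8000030517578], [210.0, 194.0], [214.8000030517578, 210.89999389648438], [208.60000610351562, 212.6999969482422]]
side cell [247.6 315.9] [22.1  9.7] 14.03624439239502 [[235.8000030517578, 317.8999938964844], [238.10000610351562, 308.5], [259.5, 313.8999938964844], [257.20001220703125, 323.29998779296875]]
side cell [249.2 293.1] [15.2  7.7] 20.556045532226562 [[240.6999969482422, 294.0], [243.5, 286.79998779296875], [257.70001220703125, 292.1000061035156], [255.0, 299.3999938964844]]
side cell [247.3 271.4] [15.2  4.9] 26.56505012512207 [[239.39999389648438, 270.20001220703125], [241.60000610351562, 265.79998779296875], [255.1999969482422, 272.6000061035
[... 401 characters left out ...]
030517578], [217.89999389648438, 175.39999389648438], [225.5, 208.89999389648438], [146.1999969482422, 226.6999969482422]]
side white ((232.68704223632812, 263.74066162109375), (75.6554946899414, 23.07118034362793), 87.1375961303711) [[219.3000030517578, 226.5], [242.3000030517578, 225.39999389648438], [246.10000610351562, 300.8999938964844], [223.10000610351562, 302.1000061035156]]
side white ((271.0, 227.0), (14.0, 6.0), 90.0) [[268.0, 220.0], [274.0, 220.0], [274.0, 234.0], [268.0, 234.0]]
rej ((281.0, 175.5), (37.0, 46.0), 90.0) [0.6798 0.0013 0.03  ] [array([0.7436, 0.0754, 0.03  ]), array([ 0.7398, -0.0763,  0.03  ]), array([ 0.6164, -0.0722,  0.03  ]), array([0.6203, 0.0782, 0.03  ])]
```

Run:
```python
from h import *
np.set_printoptions(precision=4,suppress=True)
P=[onz('top',p,.059) for p in((171,220),(191.65,216.2),(211.7,211.8))]
print(P,'spacing',[np.linalg.norm(P[i+1]-P[i]) for i in(0,1)])
d=P[0]-P[2]; yaw=np.arctan2(-d[0],d[1]); print('yaw',yaw)
for a,b in(((171,220),(258.35,318.6)),((191.65,216.2),(256.35,295.8)),((211.7,211.8),(254.1,274.8))): print('two',two(a,b))
# lamp top edges z .202
L=[onz('top',(125+x/5,165+y/5),.202) for x,y in((85,209),(448,122),(78,165),(440,92))]
print('lamp',L,[np.arctan2(-(L[i]-L[i+1])[0],(L[i]-L[i+1])[1]) for i in(0,2)])
c,s=np.cos(yaw),np.sin(yaw)
C=[p[:2]+.034*np.array([c,s]) for p in P]; print('centres',C)
m=np.mean(C,0); 
Ry=R.from_euler('zy',[yaw,-np.radians(35)]).as_matrix(); print(Ry)
# check: project axis ends' top silhouettes
for k in(1,0,-1):
    ce=np.r_[m+k*.066*np.array([-s,c]),.067]
    e=[ce+Ry@[dx,dy,dz] for dx,dy,dz in((-.0325,0,.013),(-.0325,.013,0),(-.0325,-.013,0),(.0325,0,.013))]
    print(ce,proj('top',e).round(1).tolist(),proj('side',e).round(1).tolist())
print('deck upper corners',two((260.2,217.8),(268,233)),two((260.8,257.5),(309,237)))
print('lower',two((350.5,220),(279,179)),two((350.8,258),(313,182)))
for x in(192,298): print([onz('top',(252+x/4,210+y/4),z) for y,z in((390,.05),(545,.05))])
```

```text
[array([0.5396, 0.3555, 0.059 ]), array([0.55  , 0.2899, 0.059 ]), array([0.5624, 0.226 , 0.059 ])] spacing [np.float64(0.0664479685458433), np.float64(0.06508972765321057)]
yaw 0.1745635372457932
two (array([0.5391, 0.3582, 0.0472]), np.float64(0.003296315084730909))
two (array([0.5505, 0.2921, 0.0467]), np.float64(0.0014935395218370242))
two (array([0.5633, 0.2273, 0.0494]), np.float64(0.00037083030269019225))
lamp [array([0.5655, 0.4058, 0.202 ]), array([0.6106, 0.1974, 0.202 ]), array([0.5911, 0.41  , 0.202 ]), array([0.6282, 0.2018, 0.202 ])] [np.float64(0.21293841292331983), np.float64(0.17644748871054944)]
centres [array([0.573 , 0.3614]), array([0.5835, 0.2958]), array([0.5959, 0.2319])]
[[ 0.8067 -0.1423 -0.5736]
 [ 0.1737  0.9848 -0.    ]
 [ 0.5649 -0.0996  0.8192]]
[0.5727 0.3614 0.067 ] [[170.9, 220.2], [167.8, 218.9], [175.6, 217.4], [164.5, 202.4]] [[257.8, 315.0], [255.0, 322.0], [254.7, 312.2], [235.0, 309.0]]
[0.5841 0.2964 0.067 ] [[191.4, 216.0], [188.0, 214.8], [195.9, 213.4], [185.5, 198.2]] [[256.1, 292.5], [253.4, 299.2], [253.1, 290.2], [234.4, 286.1]]
[0.5956 0.2314 0.067 ] [[211.8, 211.9], [208.3, 210.7], [216.1, 209.3], [206.3, 194.0]] [[254.5, 272.1], [252.0, 278.5], [251.8, 270.3], [233.9, 265.4]]
deck upper corners (array([0.5394, 0.0721, 0.054 ]), np.float64(0.0004765753011774036)) (array([0.4147, 0.0731, 0.0494]), np.float64(0.0025402107139796894))
lower (array([ 0.5263, -0.2202,  0.0313]), np.float64(0.0014808524252729854)) (array([ 0.4038, -0.2159,  0.0303]), np.float64(0.0008625529697144892))
[array([ 0.254 , -0.0461,  0.05  ]), array([ 0.1356, -0.0423,  0.05  ])]
[array([ 0.2518, -0.1293,  0.05  ]), array([ 0.1333, -0.1247,  0.05  ])]
```

```bash
cat >> h.py <<'E'
np.set_printoptions(precision=4,suppress=True)
def mk(x,z):
    z=np.array(z)/np.linalg.norm(z); x=np.array(x)-np.dot(x,z)*z; x/=np.linalg.norm(x); return np.c_[x,np.cross(z,x),z]
def go(T,p):
    o=get_obs(); A=R.from_rotvec(o['orientation']).as_matrix(); d=np.array(p)-o['tool_pos']
    w=R.from_matrix(A.T@T).as_rotvec()
    print('t',o['time'],'at',o['tool_pos'],'world d',d*1e3,'| turn',w,np.degrees(np.linalg.norm(w)).round(1),'| slide old axes mm',A.T@d*1e3,'| slide new axes',T.T@d*1e3,'| F',o['force'],'w',o['width'],'J',o['joints'])
yaw=.18
def rackR():
    u=R.from_euler('zy',[yaw,-np.radians(35)]).as_matrix(); return mk(-u[:,0],-u[:,2]), u
CELL=[np.array([.573,.3622,.067]),np.array([.5841,.2972,.067]),np.array([.5957,.2322,.067])]
E
python3 - <<'E'
from h import *
U=onz('top',(260.25,237.25),.062);S=onz('top',(326.5,239.5),.032);E=onz('top',(351.5,240.1),.03); C=onz('top',(300,238.6),.037)
print(U,C,S,E,np.linalg.norm((U-S)[:2]),np.linalg.norm((U-E)[:2]))
d=(E-U)[:2];d/=np.linalg.norm(d); print('down dir',d,np.arctan2(d[1],d[0]))
for h in(.01,): print('head',U[:2]+.0565*d)
T,u=rackR(); go(T,CELL[0]+u[:,2]*.1)
E
```

```text
[0.477  0.0731 0.062 ] [ 0.4707 -0.0539  0.037 ] [ 0.4658 -0.1397  0.032 ] [ 0.4618 -0.2208  0.03  ] 0.21316387728660838 0.29433606262078393
down dir [-0.0519 -0.9987] -1.6227002051778003
head [0.4741 0.0167]
t 0.1 at [0.1385 0.5573 0.213 ] world d [ 377.0994 -195.106   -64.0895] | turn [-0.0216 -0.6158 -0.4098] 42.4 | slide old axes mm [-413.062   -98.1806   64.1726] | slide new axes [-232.815  -240.6752  268.7944] | F [ 0.5016  0.8153 -0.1751] w 0.08532375153692555 J [ 1.1765  0.2074  1.5428 -0.      1.3935 -0.1505]
```

```bash
python3 -m pendant '[{"slide":[0,0,0],"turn":[-0.0024,-0.0684,-0.0455],"hand":85},{"slide":[0,0,0],"turn":[-0.0024,-0.0684,-0.0455],"hand":85},{"slide":[0,0,0],"turn":[-0.0024,-0.0684,-0.0455],"hand":85},{"slide":[0,0,0],"turn":[-0.0024,-0.0684,-0.0455],"hand":85},{"slide":[0,0,0],"turn":[-0.0024,-0.0684,-0.0455],"hand":70},{"slide":[0,0,0],"turn":[-0.0024,-0.0684,-0.0455],"hand":60},{"slide":[0,0,0],"turn":[-0.0024,-0.0684,-0.0455],"hand":54},{"slide":[0,0,0],"turn":[-0.0024,-0.0684,-0.0455],"hand":54},{"slide":[0,0,0],"turn":[-0.0024,-0.0684,-0.0455],"hand":54}]'
python3 -m pendant '[{"slide":[-16,-17,16],"turn":[0,0,0],"hand":54},{"slide":[-16,-17,16],"turn":[0,0,0],"hand":54},{"slide":[-16,-17,16],"turn":[0,0,0],"hand":54},{"slide":[-16,-17,16],"turn":[0,0,0],"hand":54},{"slide":[-16,-17,16],"turn":[0,0,0],"hand":54},{"slide":[-16,-17,16],"turn":[0,0,0],"hand":54},{"slide":[-16,-17,16],"turn":[0,0,0],"hand":54},{"slide":[-16,-17,16],"turn":[0,0,0],"hand":54},{"slide":[-16,-17,16],"turn":[0,0,0],"hand":54},{"slide":[-16,-17,16],"turn":[0,0,0],"hand":54},{"slide":[-16,-17,16],"turn":[0,0,0],"hand":54},{"slide":[-16,-17,16],"turn":[0,0,0],"hand":54},{"slide":[-16,-17,16],"turn":[0,0,0],"hand":54},{"slide":[0,0,0],"turn":[0,0,0],"hand":54},{"slide":[0,0,0],"turn":[0,0,0],"hand":54}]'
python3 - <<'E'
from h import *
T,u=rackR(); go(T,CELL[0]+u[:,2]*.06)
t=capture('top');s=capture('side')
a=cv2.resize(t[165:245,120:230],None,fx=5,fy=5,interpolation=cv2.INTER_CUBIC)
b=cv2.resize(s[230:360,205:275],None,fx=3.5,fy=3.5,interpolation=cv2.INTER_CUBIC)
c=np.zeros((460,800,3),np.uint8); c[:400,:550]=a; c[:455,555:800]=b
cv2.imwrite('pics/z1.png',c[...,::-1])
E
```

```text
time: 1.0
tool_pos: [0.1385, 0.5579, 0.2137]
orientation: [-0.229, 2.519, -0.07]
force: [0.5, -0.9, -0.4]
width: 0.054
gripper_force: 0.0
time: 2.5
tool_pos: [0.458, 0.377, 0.1829]
orientation: [-0.224, 2.523, -0.07]
force: [-0.1, 1.0, -0.5]
width: 0.0537
gripper_force: 0.0
t 2.5 at [0.458  0.377  0.1829] world d [ 80.5401 -14.8282 -66.7731] | turn [ 0.0003 -0.0005 -0.0026] 0.2 | slide old axes mm [-24.6741 -19.5089 100.8752] | slide new axes [-24.5733 -19.5433 100.8932] | F [-0.1066  0.9742 -0.4994] w 0.05367694667147755 J [ 0.7667  0.066   1.9036 -0.5891  0.7971 -0.6431]
```

View pics/z1.png

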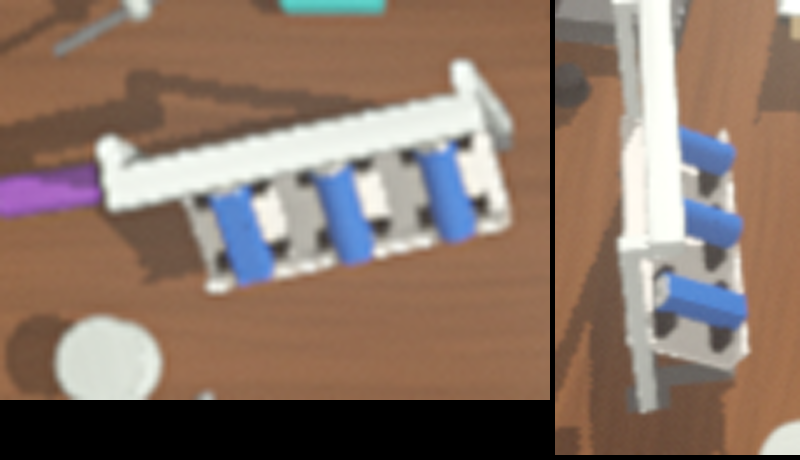

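The crop shows the rack unchanged but no gripper. I'll check where the tool should appear in the images.

Run:
```python
from h import *
print(proj('top',get_obs()['tool_pos']),proj('side',get_obs()['tool_pos']),proj('top',[.1385,.557,.213]), proj('top',[0,0,0]))
c=np.vstack([capture('top'),]); d=capture('side')
o=np.zeros((300,800,3),np.uint8); o[:,:400]=cv2.resize(c,(400,300)); o[:,400:]=cv2.resize(d,(400,300))
cv2.imwrite('pics/z2.png',o[...,::-1])
```

```text
[[153.359  244.5683]] [[293.119  295.6996]] [[ 84.5492 362.6165]] [[287.2247 387.3584]]
```

View pics/z2.png

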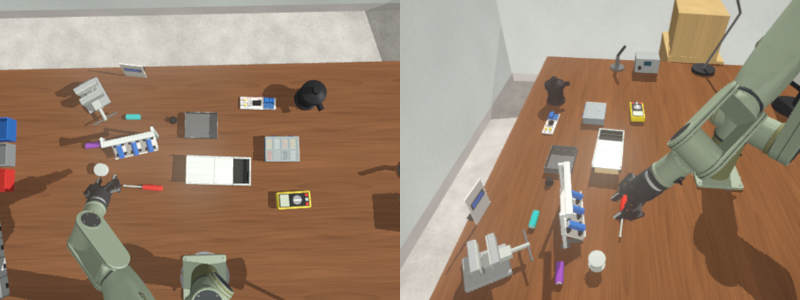

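The top view shows the gripper near (157,258) and the arm reaching low-side toward the rack. I'll move nearer and check the finger position up close.

```bash
python3 -m pendant '[{"slide":[-6,-5,15],"turn":[0,0,0],"hand":54},{"slide":[-6,-5,15],"turn":[0,0,0],"hand":54},{"slide":[-6,-5,15],"turn":[0,0,0],"hand":54},{"slide":[-6,-5,15],"turn":[0,0,0],"hand":54},{"slide":[0,0,0],"turn":[0,0,0],"hand":54},{"slide":[0,0,0],"turn":[0,0,0],"hand":54}]'
python3 - <<'E'
from h import *
T,u=rackR(); go(T,CELL[0]+u[:,2]*.06)
t=capture('top').copy();s=capture('side').copy()
p=get_obs()['tool_pos']
a=cv2.resize(t[175:275,120:230],None,fx=5,fy=5,interpolation=cv2.INTER_CUBIC)
b=cv2.resize(s[230:360,205:305],None,fx=2.5,fy=2.5,interpolation=cv2.INTER_CUBIC)
for im,q,f in((a,(proj('top',p)[0]-[120,175]),5),(b,(proj('side',p)[0]-[205,230]),2.5)):
    cv2.circle(im,tuple((q*f).astype(int)),3,(255,0,0),-1)
c=np.zeros((505,800,3),np.uint8); c[:500,:550]=a; c[:325,550:800]=b
cv2.imwrite('pics/z3.png',c[...,::-1])
E
```

```text
time: 3.3
tool_pos: [0.5153, 0.3616, 0.1492]
orientation: [-0.225, 2.523, -0.071]
force: [-0.7, -0.4, 1.8]
width: 0.0539
gripper_force: 0.0
t 3.3 at [0.5153 0.3616 0.1492] world d [ 23.3305   0.5867 -33.012 ] | turn [ 0.0001 -0.0005 -0.0023] 0.1 | slide old axes mm [-0.2971  0.5418 40.4236] | slide new axes [-0.2785  0.5456 40.4237] | F [-0.6534 -0.4035  1.7929] w 0.053907944809490314 J [ 0.6614  0.1646  1.8742 -0.5886  0.6867 -0.7042]
```

View pics/z3.png

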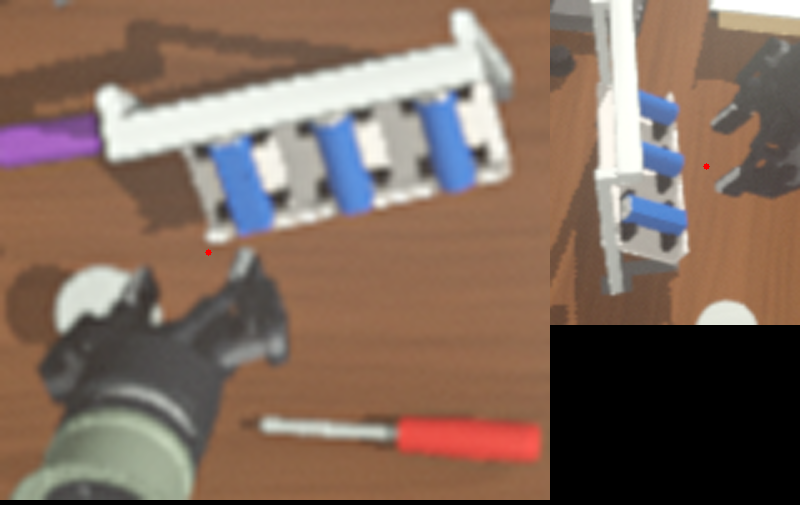

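The red dot marks the computed TCP, and it sits about where the fingertips are, at crop (194,260) against (208,252). Laterally it fits the left cell well within the finger clearance. I'll approach square to the face.

```bash
python3 -m pendant '[{"slide":[0,0,16],"turn":[0,0,0],"hand":54},{"slide":[0,0,16],"turn":[0,0,0],"hand":54},{"slide":[0,0,16],"turn":[0,0,0],"hand":54},{"slide":[0,0,16],"turn":[0,0,0],"hand":54},{"slide":[0,0,10],"turn":[0,0,0],"hand":54},{"slide":[0,0,0],"turn":[0,0,0],"hand":54},{"slide":[0,0,0],"turn":[0,0,0],"hand":54}]'
python3 - <<'E'
from h import *
T,u=rackR(); go(T,CELL[0]+u[:,2]*.004)
t=capture('top').copy();s=capture('side').copy()
p=get_obs()['tool_pos']
a=cv2.resize(t[175:275,120:230],None,fx=5,fy=5,interpolation=cv2.INTER_CUBIC)
b=cv2.resize(s[250:350,215:275],None,fx=4,fy=4,interpolation=cv2.INTER_CUBIC)
for im,q,f in((a,(proj('top',p)[0]-[120,175]),5),(b,(proj('side',p)[0]-[215,250]),4)):
    cv2.circle(im,tuple((q*f).astype(int)),3,(255,0,0),-1)
c=np.zeros((505,800,3),np.uint8); c[:500,:550]=a; c[:400,555:795]=b
cv2.imwrite('pics/z4.png',c[...,::-1])
E
```

```text
time: 4.1
tool_pos: [0.5572, 0.3629, 0.0899]
orientation: [-0.227, 2.521, -0.069]
force: [0.3, 0.1, 0.1]
width: 0.0543
gripper_force: 0.0
t 4.1 at [0.5572 0.3629 0.0899] world d [ 13.4998  -0.6605 -19.5812] | turn [ 0.0017  0.0013 -0.0013] 0.1 | slide old axes mm [ 0.3187 -0.6603 23.7817] | slide new axes [ 0.2884 -0.6189 23.7832] | F [0.2734 0.0848 0.1485] w 0.054296816452790546 J [ 0.6122  0.3158  1.8353 -0.6566  0.5683 -0.6522]
```

View pics/z4.png

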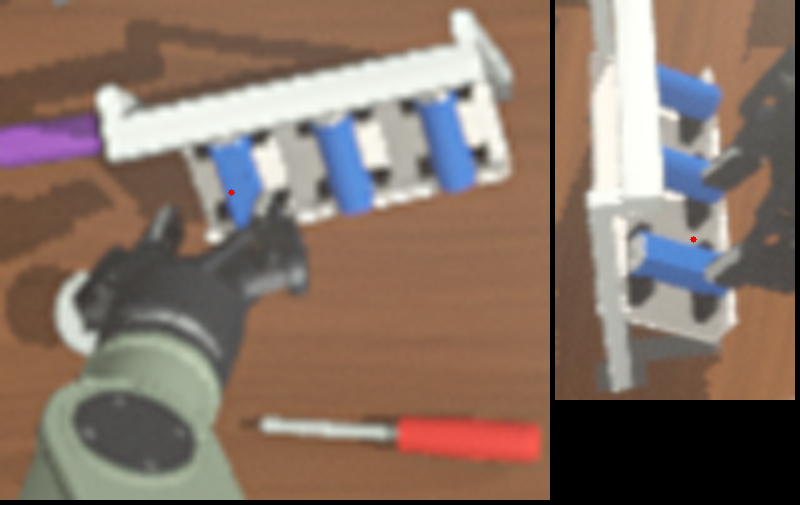

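Run:
```python
from h import *
T,u=rackR(); o=get_obs()
A=R.from_rotvec(o['orientation']).as_matrix()
for a,b in(((164.4,215),(253.75,308)),((154.5,217),(253.3,320)),((175,214),(254.3,296.5))):
    X,e=two(a,b); print(X,e,'tool frame mm',A.T@(X-o['tool_pos'])*1e3)
q=proj('side',[o['tool_pos'],o['tool_pos']+A@[0,0,.014],o['tool_pos']+A@[0,0,-.02]]); print(q,proj('top',[o['tool_pos'],o['tool_pos']+A@[0,0,.014]]))
```

```text
[0.5489 0.3655 0.1041] 0.0043125009533255005 tool frame mm [ -1.3245   2.2152 -16.0443]
[0.545  0.3963 0.1026] 0.0016108195764469747 tool frame mm [ -2.8346  33.2791 -16.9707]
[0.5513 0.333  0.1034] 0.0041699525511599755 tool frame mm [  2.9364 -29.9897 -14.1216]
[[249.5545 309.9368]
 [246.3637 312.341 ]
 [254.2131 306.4266]] [[166.2385 213.4207]
 [167.0994 211.2669]]
```

```bash
python3 -m pendant '[{"slide":[0,0,8],"turn":[0,0,0],"hand":54},{"slide":[0,0,8],"turn":[0,0,0],"hand":54},{"slide":[0,0,7],"turn":[0,0,0],"hand":54},{"slide":[0,0,0],"turn":[0,0,0],"hand":54},{"slide":[0,0,0],"turn":[0,0,0],"hand":54}]'
python3 -m pendant '[{"slide":[0,0,0],"turn":[0,0,0],"hand":40},{"slide":[0,0,0],"turn":[0,0,0],"hand":30},{"slide":[0,0,0],"turn":[0,0,0],"hand":20},{"slide":[0,0,0],"turn":[0,0,0],"hand":15},{"slide":[0,0,0],"turn":[0,0,0],"hand":15},{"slide":[0,0,0],"turn":[0,0,0],"hand":15}]'
python3 - <<'E'
from h import *
T,u=rackR(); go(T,CELL[0]+u[:,2]*.004)
E
```

```text
time: 4.7
tool_pos: [0.5704, 0.3623, 0.07]
orientation: [-0.226, 2.522, -0.07]
force: [0.3, 1.2, 0.0]
width: 0.0542
gripper_force: 0.0
time: 5.3
tool_pos: [0.5705, 0.3626, 0.0707]
orientation: [-0.226, 2.521, -0.069]
force: [-0.1, 0.7, 0.2]
width: 0.0153
gripper_force: 0.0
t 5.3 at [0.5705 0.3626 0.0707] world d [ 0.1908 -0.4487 -0.4582] | turn [ 0.0015  0.0011 -0.0014] 0.1 | slide old axes mm [ 0.1851 -0.4234  0.4839] | slide new axes [ 0.1851 -0.4224  0.4847] | F [-0.1445  0.7437  0.152 ] w 0.015342035036400236 J [ 0.5972  0.3651  1.8181 -0.6814  0.5357 -0.6327]
```

Run:
```python
from h import *
t=capture('top').copy();s=capture('side').copy()
p=get_obs()['tool_pos']
a=cv2.resize(t[175:255,130:220],None,fx=6,fy=6,interpolation=cv2.INTER_CUBIC)
b=cv2.resize(s[250:350,215:275],None,fx=4,fy=4,interpolation=cv2.INTER_CUBIC)
c=np.zeros((505,800,3),np.uint8); c[:480,:540]=a; c[:400,555:795]=b
cv2.imwrite('pics/z5.png',c[...,::-1])
```

```text
(no output)
```

View pics/z5.png

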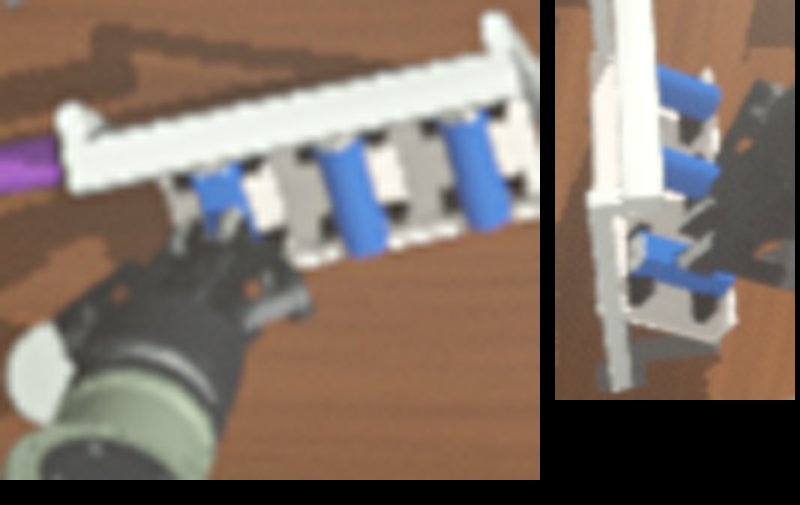

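The fingers are shut at crop (205–235, 215), above the cell, which is undisturbed. The real fingertips therefore sit farther back than the stated offset. I'll quantify that.

Run:
```python
from h import *
o=get_obs(); A=R.from_rotvec(o['orientation']).as_matrix()
for a,b in(((166.8,210.5),(248,311)),((166.8,210.5),(247,310)),((166.5,211),(249,311))):
    X,e=two(a,b); print(X,e,'tool frame mm',A.T@(X-o['tool_pos'])*1e3)
T,u=rackR(); print('at',o['tool_pos'],proj('top',[o['tool_pos']+A@[0,0,z] for z in(-.01,0,.014)]),proj('side',[o['tool_pos']+A@[0,0,z] for z in(-.01,0,.014)]))
```

```text
[0.5642 0.3626 0.085 ] 0.005802224057238065 tool frame mm [ -3.038   -0.5088 -15.3032]
[0.5653 0.362  0.0877] 0.0030676104094555707 tool frame mm [ -5.3365  -1.5764 -16.9916]
[0.5621 0.3632 0.0863] 0.006616005388191798 tool frame mm [ -2.209    0.2664 -17.6417]
at [0.5705 0.3626 0.0707] [[167.2896 211.4807]
 [167.8977 209.9669]
 [168.7366 207.879 ]] [[246.6739 312.1973]
 [244.4329 313.8869]
 [241.3425 316.2169]]
```

```bash
python3 -m pendant '[{"slide":[0,0,-5],"turn":[0,0,0],"hand":30},{"slide":[0,0,0],"turn":[0,0,0],"hand":45},{"slide":[0,0,0],"turn":[0,0,0],"hand":54},{"slide":[0,0,0],"turn":[0,0,0],"hand":54},{"slide":[0,0,0],"turn":[0,0,0],"hand":54},{"slide":[0,0,8],"turn":[0,0,0],"hand":54},{"slide":[0,0,8],"turn":[0,0,0],"hand":54},{"slide":[0,0,4],"turn":[0,0,0],"hand":54},{"slide":[0,0,0],"turn":[0,0,0],"hand":54}]'
python3 -m pendant '[{"slide":[0,0,4],"turn":[0,0,0],"hand":54},{"slide":[0,0,4],"turn":[0,0,0],"hand":54},{"slide":[0,0,4],"turn":[0,0,0],"hand":54},{"slide":[0,0,0],"turn":[0,0,0],"hand":54}]'
python3 -m pendant '[{"slide":[0,0,0],"turn":[0,0,0],"hand":40},{"slide":[0,0,0],"turn":[0,0,0],"hand":32},{"slide":[0,0,0],"turn":[0,0,0],"hand":28},{"slide":[0,0,0],"turn":[0,0,0],"hand":24},{"slide":[0,0,0],"turn":[0,0,0],"hand":20},{"slide":[0,0,0],"turn":[0,0,0],"hand":18}]'
```

```text
time: 6.3
tool_pos: [0.579, 0.362, 0.0569]
orientation: [-0.226, 2.523, -0.071]
force: [0.5, 0.6, -0.1]
width: 0.0538
gripper_force: 0.0
time: 6.7
tool_pos: [0.586, 0.3624, 0.0479]
orientation: [-0.226, 2.522, -0.07]
force: [-0.1, 0.2, -0.3]
width: 0.0538
gripper_force: 0.0
time: 7.3
tool_pos: [0.5859, 0.3628, 0.049]
orientation: [-0.226, 2.521, -0.069]
force: [-4.2, -0.4, 6.5]
width: 0.0236
gripper_force: 58.8
```

Gripping at 23.6 mm means the tips are holding about 5.5 mm above the cell's centre. I'll open and go 11 mm deeper.

```bash
python3 -m pendant '[{"slide":[0,0,0],"turn":[0,0,0],"hand":35},{"slide":[0,0,0],"turn":[0,0,0],"hand":46},{"slide":[0,0,0],"turn":[0,0,0],"hand":46},{"slide":[0,0,3],"turn":[0,0,0],"hand":46},{"slide":[0,0,4],"turn":[0,0,0],"hand":46},{"slide":[0,0,4],"turn":[0,0,0],"hand":46},{"slide":[0,0,0],"turn":[0,0,0],"hand":46},{"slide":[0,0,0],"turn":[0,0,0],"hand":46}]'
python3 -m pendant '[{"slide":[0,0,0],"turn":[0,0,0],"hand":36},{"slide":[0,0,0],"turn":[0,0,0],"hand":28},{"slide":[0,0,0],"turn":[0,0,0],"hand":24},{"slide":[0,0,0],"turn":[0,0,0],"hand":20},{"slide":[0,0,0],"turn":[0,0,0],"hand":18},{"slide":[0,0,0],"turn":[0,0,0],"hand":18}]'
```

```text
time: 8.1
tool_pos: [0.5922, 0.3626, 0.0395]
orientation: [-0.226, 2.521, -0.07]
force: [-3.7, -0.4, 3.3]
width: 0.0458
gripper_force: 2.6
time: 8.7
tool_pos: [0.5927, 0.3643, 0.0415]
orientation: [-0.227, 2.519, -0.066]
force: [-9.9, 0.5, 11.7]
width: 0.0244
gripper_force: 59.7
```

The 5 N contact before closing points to the tips having met the rack face, so the first depth was the right one. I'll regrip about 14 mm higher, with the tips about 8 mm below the cell centre.

```bash
python3 -m pendant '[{"slide":[0,0,0],"turn":[0,0,0],"hand":32},{"slide":[0,0,-4],"turn":[0,0,0],"hand":46},{"slide":[0,0,-6],"turn":[0,0,0],"hand":46},{"slide":[0,0,-4],"turn":[0,0,0],"hand":46},{"slide":[0,0,0],"turn":[0,0,0],"hand":46},{"slide":[0,0,0],"turn":[0,0,0],"hand":46}]'
python3 -m pendant '[{"slide":[0,0,0],"turn":[0,0,0],"hand":36},{"slide":[0,0,0],"turn":[0,0,0],"hand":28},{"slide":[0,0,0],"turn":[0,0,0],"hand":26},{"slide":[0,0,0],"turn":[0,0,0],"hand":24},{"slide":[0,0,0],"turn":[0,0,0],"hand":20},{"slide":[0,0,0],"turn":[0,0,0],"hand":18},{"slide":[0,0,0],"turn":[0,0,0],"hand":18}]'
```

```text
time: 9.3
tool_pos: [0.5842, 0.3627, 0.051]
orientation: [-0.226, 2.521, -0.069]
force: [0.6, 0.3, 0.2]
width: 0.0462
gripper_force: 0.0
time: 10.0
tool_pos: [0.5841, 0.3627, 0.051]
orientation: [-0.226, 2.521, -0.069]
force: [-4.0, 0.2, 3.4]
width: 0.0235
gripper_force: 58.8
```

```bash
python3 -m pendant '[{"slide":[0,0,-5],"turn":[0,0,0],"hand":18},{"slide":[0,0,-8],"turn":[0,0,0],"hand":18},{"slide":[0,0,-12],"turn":[0,0,0],"hand":18},{"slide":[0,0,-15],"turn":[0,0,0],"hand":18},{"slide":[0,0,-20],"turn":[0,0,0],"hand":18},{"slide":[0,0,-20],"turn":[0,0,0],"hand":18},{"slide":[0,0,-20],"turn":[0,0,0],"hand":18},{"slide":[0,0,0],"turn":[0,0,0],"hand":18},{"slide":[0,0,0],"turn":[0,0,0],"hand":18}]'
python3 - <<'E'
from h import *
t=capture('top').copy();s=capture('side').copy()
a=cv2.resize(t[175:275,120:230],None,fx=5,fy=5,interpolation=cv2.INTER_CUBIC)
b=cv2.resize(s[250:350,215:275],None,fx=4,fy=4,interpolation=cv2.INTER_CUBIC)
c=np.zeros((505,800,3),np.uint8); c[:500,:550]=a; c[:400,555:795]=b
cv2.imwrite('pics/z6.png',c[...,::-1])
o=get_obs();A=R.from_rotvec(o['orientation']).as_matrix();print(o['moment'],o['force'])
h=cv2.cvtColor(t,cv2.COLOR_RGB2HSV); m=cv2.inRange(h,(105,120,60),(125,255,255)); m[:, :120]=0;m[:,235:]=0;m[:165]=0;m[260:]=0
for c in cv2.findContours(m,0,1)[0]:
    if cv2.contourArea(c)>15: print('top',np.round(cv2.minAreaRect(c),1) if 0 else cv2.minAreaRect(c))
h=cv2.cvtColor(s,cv2.COLOR_RGB2HSV); m=cv2.inRange(h,(105,120,60),(125,255,255)); m[:, :205]=0;m[:,300:]=0;m[:220]=0;m[350:]=0
for c in cv2.findContours(m,0,1)[0]:
    if cv2.contourArea(c)>15: print('side',cv2.minAreaRect(c))
# deck target: tool z = -deck normal, tool y along deck x
dn=np.array([-.0519,-.9987,0]); a=np.radians(8); dx=np.r_[dn[:2]*np.cos(a),-np.sin(a)]; n=np.r_[dn[:2]*np.sin(a),np.cos(a)]
for s in(1,-1):
    yv=dx*s; zv=-n; T=np.c_[np.cross(yv,zv),yv,zv]; go(T,np.array([.4741,.0167,.15]))
E
```

```text
time: 10.9
tool_pos: [0.5267, 0.3627, 0.1336]
orientation: [-0.227, 2.52, -0.068]
force: [-0.4, 0.6, -1.4]
width: 0.0233
gripper_force: 59.1
[0.0195 0.3136 0.0039] [-0.6934 -0.0342 -1.8244]
top ((160.0689697265625, 223.6724090576172), (9.099071502685547, 7.799203872680664), 68.19859313964844)
top ((188.7737274169922, 208.1277313232422), (17.00171661376953, 6.663990020751953), 70.01689147949219)
top ((209.3113250732422, 203.33961486816406), (17.582151412963867, 6.4559454917907715), 74.05460357666016)
side ((264.5, 295.0), (8.0, 7.0), 90.0)
side ((248.4000244140625, 292.3000183105469), (12.965337753295898, 6.640782833099365), 18.434947967529297)
side ((247.4381866455078, 271.13916015625), (15.12865924835205, 4.365988731384277), 23.96249008178711)
t 11.0 at [0.5265 0.362  0.132 ] world d [ -52.4303 -345.3411   17.9527] | turn [-0.8467 -0.2461 -2.7414] 165.0 | slide old axes mm [  93.5714 -333.989   -45.0274] | slide new axes [-34.439  341.7318 -66.1564] | F [-0.6934 -0.0342 -1.8244] w 0.0233736000237212 J [ 0.6474  0.2064  1.8666 -0.6061  0.6508 -0.6911]
t 11.0 at [0.5265 0.362  0.132 ] world d [ -52.4303 -345.3411   17.9527] | turn [-0.1727  0.5942  0.2661] 38.6 | slide old axes mm [  93.5714 -333.989   -45.0274] | slide new axes [  34.439  -341.7318  -66.1564] | F [-0.6934 -0.0342 -1.8244] w 0.0233736000237212 J [ 0.6474  0.2064  1.8666 -0.6061  0.6508 -0.6911]
```

The cell is lifted, with blue now at top (160,224), and its neighbours are undisturbed. Its centre sits about 19 mm behind the reported TCP. I'll back out, turn and carry it to the chute.

```bash
python3 -m pendant '[{"slide":[12,-5,-15],"turn":[0,0,0],"hand":18},{"slide":[15,-10,-20],"turn":[0,0,0],"hand":18},{"slide":[15,-10,-20],"turn":[0,0,0],"hand":18},{"slide":[0,-5,0],"turn":[-0.0216,0.0743,0.0333],"hand":18},{"slide":[0,-10,0],"turn":[-0.0216,0.0743,0.0333],"hand":18},{"slide":[0,-10,0],"turn":[-0.0216,0.0743,0.0333],"hand":18},{"slide":[0,-10,0],"turn":[-0.0216,0.0743,0.0333],"hand":18},{"slide":[0,-10,0],"turn":[-0.0216,0.0743,0.0333],"hand":18},{"slide":[0,-10,0],"turn":[-0.0216,0.0743,0.0333],"hand":18},{"slide":[0,-10,0],"turn":[-0.0216,0.0743,0.0333],"hand":18},{"slide":[0,-10,0],"turn":[-0.0216,0.0743,0.0333],"hand":18},{"slide":[0,0,0],"turn":[0,0,0],"hand":18}]'
cat >> h.py <<'E'
dn=np.array([-.0519,-.9987,0]); _a=np.radians(8); DX=np.r_[dn[:2]*np.cos(_a),-np.sin(_a)]; DN=np.r_[dn[:2]*np.sin(_a),np.cos(_a)]
TD=np.c_[np.cross(-DX,-DN),-DX,-DN]; HEAD=np.array([.4741,.0167,.047])
E
python3 - <<'E'
from h import *
go(TD,HEAD+DN*.06)
E
```

```text
time: 12.2
tool_pos: [0.4722, 0.2535, 0.1538]
orientation: [0.088, 3.129, 0.218]
force: [-0.3, 0.8, -1.7]
width: 0.0232
gripper_force: 59.1
t 12.2 at [0.4722 0.2535 0.1538] world d [   1.4471 -245.1222  -47.3805] | turn [-0.0002  0.     -0.0045] 0.3 | slide old axes mm [ -15.2983 -248.8591   12.9226] | slide new axes [ -14.1671 -248.9408   12.8597] | F [-0.2865  0.8066 -1.6791] w 0.023211146858839495 J [ 0.2468  0.1395  1.7581  0.1426  1.2061 -1.3159]
```

```bash
python3 -m pendant '[{"slide":[-1.8,-20,1.6],"turn":[0,0,0],"hand":18},{"slide":[-1.8,-33,1.6],"turn":[0,0,0],"hand":18},{"slide":[-1.8,-33,1.6],"turn":[0,0,0],"hand":18},{"slide":[-1.8,-33,1.6],"turn":[0,0,0],"hand":18},{"slide":[-1.8,-33,1.6],"turn":[0,0,0],"hand":18},{"slide":[-1.8,-33,1.6],"turn":[0,0,0],"hand":18},{"slide":[-1.8,-33,1.6],"turn":[0,0,0],"hand":18},{"slide":[-1.8,-20,1.6],"turn":[0,0,0],"hand":18},{"slide":[0,-11,0],"turn":[0,0,0],"hand":18},{"slide":[0,0,0],"turn":[0,0,0],"hand":18},{"slide":[0,0,0],"turn":[0,0,0],"hand":18}]'
python3 - <<'E'
from h import *
go(TD,HEAD+DN*(-.0064))
o=get_obs();A=R.from_rotvec(o['orientation']).as_matrix();c=o['tool_pos']-A@[0,0,.0194]
for n in('top','side'):
    t=capture(n); h=cv2.cvtColor(t,cv2.COLOR_RGB2HSV); m=cv2.inRange(h,(105,120,60),(125,255,255)); print(n,'expect ends',proj(n,[c+A@[.0325,0,0],c-A@[.0325,0,0]]))
    for q in cv2.findContours(m,0,1)[0]:
        if cv2.contourArea(q)>8: print(cv2.boundingRect(q),cv2.contourArea(q))
t=capture('top');s=capture('side')
a=cv2.resize(t[190:270,240:360],None,fx=4,fy=4,interpolation=cv2.INTER_CUBIC)
b=cv2.resize(s[160:260,250:330],None,fx=4,fy=4,interpolation=cv2.INTER_CUBIC)
c=np.zeros((405,800,3),np.uint8); c[:320,:480]=a; c[:400,480:800]=b
cv2.imwrite('pics/z7.png',c[...,::-1])
E
```

```text
time: 13.3
tool_pos: [0.4717, 0.0114, 0.1073]
orientation: [0.081, 3.129, 0.221]
force: [-0.4, 0.4, -1.1]
width: 0.0233
gripper_force: 59.1
t 13.3 at [0.4717 0.0114 0.1073] world d [  2.4249   6.2011 -66.6624] | turn [0.0014 0.0005 0.0004] 0.1 | slide old axes mm [-2.063  -3.1157 66.8898] | slide new axes [-2.0999 -3.0202 66.8931] | F [-0.4097  0.4342 -1.0836] w 0.023253858406517305 J [-0.2595  0.1109  1.8993  0.1504  1.1643 -1.8406]
top expect ends [[280.7441 248.111 ]
 [281.2531 226.5864]]
(184, 199, 10, 17) 79.0
(205, 194, 10, 19) 84.5
(0, 165, 23, 33) 670.5
(369, 137, 15, 14) 163.0
side expect ends [[303.4259 203.3862]
 [281.7311 201.2751]]
(243, 288, 13, 11) 61.5
(241, 267, 14, 10) 43.5
(208, 156, 13, 11) 68.0
```

View pics/z7.png

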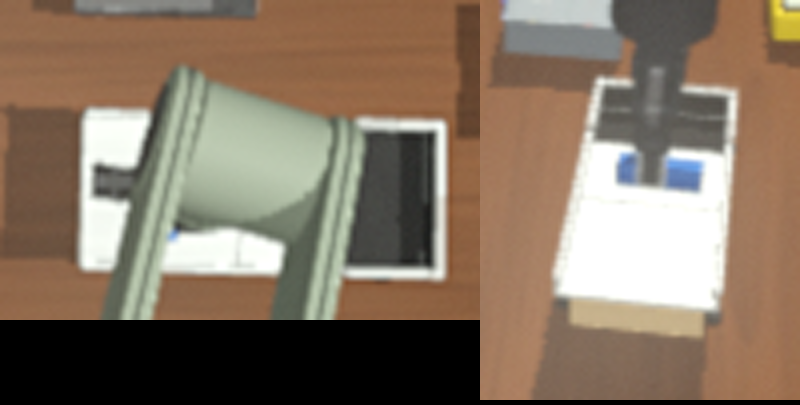

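The side view shows the cell level, mid-width over the chute's upper half (crop 617–702, 173), about 6 mm toward the robot. I'll correct that, lower it, and feel for contact.

```bash
python3 -m pendant '[{"slide":[-3,-1,8],"turn":[0,0,0],"hand":18},{"slide":[-2,-1,14],"turn":[0,0,0],"hand":18},{"slide":[-2,0,14],"turn":[0,0,0],"hand":18},{"slide":[0,0,10],"turn":[0,0,0],"hand":18},{"slide":[0,0,6],"turn":[0,0,0],"hand":18},{"slide":[0,0,4],"turn":[0,0,0],"hand":18},{"slide":[0,0,0],"turn":[0,0,0],"hand":18},{"slide":[0,0,0],"turn":[0,0,0],"hand":18}]'
python3 -m pendant '[{"slide":[0,0,2],"turn":[0,0,0],"hand":18},{"slide":[0,0,2],"turn":[0,0,0],"hand":18},{"slide":[0,0,0],"turn":[0,0,0],"hand":18},{"slide":[0,0,0],"turn":[0,0,0],"hand":18}]'
python3 -m pendant '[{"slide":[0,0,2],"turn":[0,0,0],"hand":18},{"slide":[0,0,0],"turn":[0,0,0],"hand":18},{"slide":[0,0,0],"turn":[0,0,0],"hand":18}]'
```

```text
time: 14.3
tool_pos: [0.4796, 0.016, 0.052]
orientation: [0.081, 3.128, 0.22]
force: [-1.1, 0.2, -1.4]
width: 0.0233
gripper_force: 59.1
time: 14.7
tool_pos: [0.4793, 0.0167, 0.0478]
orientation: [0.081, 3.128, 0.22]
force: [-0.1, -0.6, -1.5]
width: 0.0237
gripper_force: 59.1
time: 15.0
tool_pos: [0.4792, 0.017, 0.0457]
orientation: [0.081, 3.129, 0.22]
force: [-0.5, -0.7, -1.3]
width: 0.0237
gripper_force: 59.1
```

```bash
for i in 1 2; do :; done; python3 -m pendant '[{"slide":[0,0,1.5],"turn":[0,0,0],"hand":18},{"slide":[0,0,1],"turn":[0,0,0],"hand":18},{"slide":[0,0,0],"turn":[0,0,0],"hand":18}]'
python3 -m pendant '[{"slide":[0,0,1],"turn":[0,0,0],"hand":18},{"slide":[0,0,1],"turn":[0,0,0],"hand":18},{"slide":[0,0,0],"turn":[0,0,0],"hand":18}]'
```

```text
time: 15.3
tool_pos: [0.4791, 0.0174, 0.0431]
orientation: [0.081, 3.129, 0.22]
force: [-0.6, 0.1, -1.2]
width: 0.0233
gripper_force: 59.1
time: 15.6
tool_pos: [0.4792, 0.0176, 0.0411]
orientation: [0.081, 3.129, 0.22]
force: [0.0, 0.5, -0.7]
width: 0.0234
gripper_force: 59.1
```

```bash
python3 -m pendant '[{"slide":[0,0,1],"turn":[0,0,0],"hand":18},{"slide":[0,0,0.5],"turn":[0,0,0],"hand":18},{"slide":[0,0,0],"turn":[0,0,0],"hand":18}]'
python3 - <<'E'
from h import *
o=get_obs();A=R.from_rotvec(o['orientation']).as_matrix();c=o['tool_pos']-A@[0,0,.0194]
print(proj('side',[c+A@[.0325,0,0],c-A@[.0325,0,0]]))
h=cv2.cvtColor(capture('side'),cv2.COLOR_RGB2HSV); m=cv2.inRange(h,(100,120,40),(125,255,255)); m[:,:262]=0;m[:,330:]=0;m[:180]=0;m[250:]=0
ys,xs=np.nonzero(m);print(xs.min(),xs.max(),ys.min(),ys.max())
for q in cv2.findContours(m,0,1)[0]: print(cv2.boundingRect(q))
E
```

```text
time: 15.9
tool_pos: [0.4793, 0.0178, 0.0398]
orientation: [0.081, 3.128, 0.22]
force: [-0.0, 0.4, -0.5]
width: 0.0236
gripper_force: 59.1
[[299.4745 220.9388]
 [278.562  218.8156]]
282 300 217 220
(294, 218, 7, 3)
(282, 217, 2, 2)
```

```bash
python3 -m pendant '[{"slide":[0,0,1],"turn":[0,0,0],"hand":18},{"slide":[0,0,0],"turn":[0,0,0],"hand":18}]'
python3 -m pendant '[{"slide":[0,0,1],"turn":[0,0,0],"hand":18},{"slide":[0,0,0],"turn":[0,0,0],"hand":18}]'
```

```text
time: 16.15
tool_pos: [0.4792, 0.018, 0.0387]
orientation: [0.081, 3.129, 0.22]
force: [-0.3, -0.0, -0.7]
width: 0.024
gripper_force: 59.1
time: 16.35
tool_pos: [0.4792, 0.0181, 0.0377]
orientation: [0.081, 3.129, 0.22]
force: [-0.3, 0.5, -1.5]
width: 0.0235
gripper_force: 59.1
```

```bash
python3 -m pendant '[{"slide":[0,0,1],"turn":[0,0,0],"hand":18},{"slide":[0,0,1],"turn":[0,0,0],"hand":18},{"slide":[0,0,0],"turn":[0,0,0],"hand":18}]' | grep -E "tool_pos|force:"
python3 -m pendant '[{"slide":[0,0,1],"turn":[0,0,0],"hand":18},{"slide":[0,0,1],"turn":[0,0,0],"hand":18},{"slide":[0,0,0],"turn":[0,0,0],"hand":18}]'| grep -E "tool_pos|force:"
```

```text
tool_pos: [0.4796, 0.0183, 0.0364]
force: [-0.6, -1.0, 3.0]
gripper_force: 59.6
tool_pos: [0.4796, 0.0183, 0.0361]
force: [-8.1, -1.2, 19.0]
gripper_force: 61.4
```

```bash
python3 -m pendant '[{"slide":[0,0,-1.8],"turn":[0,0,0],"hand":18},{"slide":[0,0,0],"turn":[0,0,0],"hand":22},{"slide":[0,0,0],"turn":[0,0,0],"hand":28},{"slide":[0,0,0],"turn":[0,0,0],"hand":40},{"slide":[0,0,-2],"turn":[0,0,0],"hand":60},{"slide":[0,0,-6],"turn":[0,0,0],"hand":70},{"slide":[0,0,-15],"turn":[0,0,0],"hand":70},{"slide":[0,0,-25],"turn":[0,0,0],"hand":70},{"slide":[0,0,-25],"turn":[0,0,0],"hand":70},{"slide":[0,0,-25],"turn":[0,0,0],"hand":60}]'
cat >> h.py <<'E'
def blue(n,roi):
    x0,x1,y0,y1=roi; t=capture(n); m=cv2.inRange(cv2.cvtColor(t,cv2.COLOR_RGB2HSV)[y0:y1,x0:x1],(100,110,40),(125,255,255)); out=[]
    for q in cv2.findContours(m,0,1)[0]:
        if cv2.contourArea(q)>6: b=cv2.boundingRect(q); out.append((b[0]+x0,b[1]+y0,b[2],b[3],cv2.contourArea(q)))
    return out
E
python3 - <<'E'
from h import *
print(blue('side',(262,330,170,250)),blue('top',(250,360,205,270)))
T,u=rackR(); o=get_obs();print(o['time'],o['tool_pos']); go(T,CELL[1]+u[:,2]*.1)
for f in(10,90,160,200): print(f,proj('side',HEAD+DX*(f-10)/1e3+DN*.012),proj('top',HEAD+DX*(f-10)/1e3+DN*.012))
E
```

```text
time: 17.95
tool_pos: [0.4785, 0.0045, 0.1339]
orientation: [0.081, 3.128, 0.22]
force: [0.1, 1.2, 1.2]
width: 0.0599
gripper_force: 0.0
[(282, 218, 18, 5, 33.5)] []
18.05 [0.482  0.0035 0.1368]
t 18.05 at [0.482  0.0035 0.1368] world d [ 44.7668 293.6813  12.0669] | turn [ 0.1718 -0.585  -0.2667] 38.1 | slide old axes mm [-29.4294 294.4129  29.2122] | slide new axes [-95.4654 281.1322  15.7925] | F [-0.1604 -0.0557  0.8061] w 0.06005948408695216 J [-0.2699  0.0862  1.8565  0.1463  1.2231 -1.8405]
10 [[290.6389 219.9836]] [[278.631  237.7726]]
90 [[292.8635 205.6192]] [[303.3822 238.5891]]
160 [[294.6281 194.2249]] [[324.7204 239.293 ]]
200 [[295.569  188.1492]] [[336.7824 239.6909]]
```

```bash
python3 -m pendant '[{"slide":[0,0,0],"turn":[0,0,0],"hand":60},{"slide":[0,0,0],"turn":[0,0,0],"hand":60},{"slide":[0,0,0],"turn":[0,0,0],"hand":60},{"slide":[0,0,0],"turn":[0,0,0],"hand":60},{"slide":[0,0,0],"turn":[0,0,0],"hand":60},{"slide":[0,0,0],"turn":[0,0,0],"hand":60},{"slide":[0,0,0],"turn":[0,0,0],"hand":60},{"slide":[0,0,0],"turn":[0,0,0],"hand":60},{"slide":[0,0,0],"turn":[0,0,0],"hand":60},{"slide":[0,0,0],"turn":[0,0,0],"hand":60}]' | head -1
python3 - <<'E'
from h import *
print(blue('side',(262,330,170,250)))
E
```

```text
time: 19.05
[(282, 218, 18, 5, 32.0)]
```

The first cell did not roll, so it is the crushed one. I'll regrip it where it was released.

```bash
python3 -m pendant '[{"slide":[0,0,25],"turn":[0,0,0],"hand":50},{"slide":[0,0,25],"turn":[0,0,0],"hand":50},{"slide":[0,0,22],"turn":[0,0,0],"hand":50},{"slide":[0,0,15],"turn":[0,0,0],"hand":50},{"slide":[0,0,7],"turn":[0,0,0],"hand":50},{"slide":[0,0,3],"turn":[0,0,0],"hand":50},{"slide":[0,0,0],"turn":[0,0,0],"hand":50},{"slide":[0,0,0],"turn":[0,0,0],"hand":36},{"slide":[0,0,0],"turn":[0,0,0],"hand":28},{"slide":[0,0,0],"turn":[0,0,0],"hand":24},{"slide":[0,0,0],"turn":[0,0,0],"hand":18},{"slide":[0,0,0],"turn":[0,0,0],"hand":18},{"slide":[0,0,0],"turn":[0,0,0],"hand":18}]'
python3 -m pendant '[{"slide":[0,0,-4],"turn":[0,0,0],"hand":18},{"slide":[0,0,-10],"turn":[0,0,0],"hand":18},{"slide":[0,0,-20],"turn":[0,0,0],"hand":18},{"slide":[0,0,-25],"turn":[0,0,0],"hand":18},{"slide":[0,0,-25],"turn":[0,0,0],"hand":18},{"slide":[0,0,-6],"turn":[0,0,0],"hand":18},{"slide":[0,0,0],"turn":[0,0,0],"hand":18}]'
python3 - <<'E'
from h import *
print(blue('side',(262,330,170,250)))
y=.026; yv=np.array([-np.sin(y),np.cos(y),0]); zv=np.array([0,0,-1.]); T=np.c_[np.cross(yv,zv),yv,zv]
go(T,[.684,.0013,.07])
E
```

```text
time: 20.4
tool_pos: [0.4803, 0.018, 0.0379]
orientation: [0.081, 3.126, 0.22]
force: [-1.3, -0.2, 5.9]
width: 0.0231
gripper_force: 58.7
time: 21.1
tool_pos: [0.4796, 0.0052, 0.127]
orientation: [0.081, 3.125, 0.219]
force: [-0.8, -0.2, -1.4]
width: 0.0231
gripper_force: 59.1
[(295, 194, 8, 6, 28.5)]
t 21.15 at [0.4785 0.0056 0.1257] world d [205.5399  -4.3218 -55.6823] | turn [ 0.1403  0.0065 -0.0778] 9.2 | slide old axes mm [-205.4284   -1.5205   56.238 ] | slide new axes [-205.358    -9.6637   55.6823] | F [-0.1363  0.522  -0.4249] w 0.023126815842486975 J [-0.2674  0.0995  1.8681  0.1471  1.2069 -1.841 ]
```

```bash
python3 -m pendant '[{"slide":[0,0,0],"turn":[0.047,0.002,-0.026],"hand":18},{"slide":[0,0,0],"turn":[0.047,0.002,-0.026],"hand":18},{"slide":[0,0,0],"turn":[0.047,0.002,-0.026],"hand":18},{"slide":[-15,-1.4,0],"turn":[0,0,0],"hand":18},{"slide":[-29,-1.4,0],"turn":[0,0,0],"hand":18},{"slide":[-29,-1.4,0],"turn":[0,0,0],"hand":18},{"slide":[-29,-1.4,0],"turn":[0,0,0],"hand":18},{"slide":[-29,-1.4,0],"turn":[0,0,0],"hand":18},{"slide":[-29,-1.4,0],"turn":[0,0,0],"hand":18},{"slide":[-29,-1.4,0],"turn":[0,0,0],"hand":18},{"slide":[-16,0,0],"turn":[0,0,0],"hand":18},{"slide":[0,0,0],"turn":[0,0,0],"hand":18},{"slide":[0,0,20],"turn":[0,0,0],"hand":18},{"slide":[0,0,20],"turn":[0,0,0],"hand":18},{"slide":[0,0,0],"turn":[0,0,0],"hand":18}]'
python3 - <<'E'
from h import *
print(blue('side',(190,260,150,260)),blue('top',(250,315,145,205)))
o=get_obs();print(proj('side',o['tool_pos']+[0,0,.0194]),proj('top',o['tool_pos']+[0,0,.0194]),'tray',proj('side',[.68,.0013,.03]))
y=.026; yv=np.array([-np.sin(y),np.cos(y),0]); zv=np.array([0,0,-1.]); T=np.c_[np.cross(yv,zv),yv,zv]
go(T,[.684,.0013,-.004])
E
```

```text
time: 22.65
tool_pos: [0.6786, 0.0019, 0.0801]
orientation: [0.041, -3.13, -0.002]
force: [-1.3, 0.1, -1.6]
width: 0.0229
gripper_force: 59.1
[(217, 202, 3, 6, 7.5), (228, 201, 9, 8, 45.0)] [(278, 174, 8, 9, 47.5)]
[[223.6827 202.082 ]] [[281.2898 170.2854]] tray [[226.0251 219.2989]]
t 22.75 at [0.6819 0.0015 0.0842] world d [  2.0829  -0.2103 -88.2289] | turn [ 0.0001 -0.0036  0.0004] 0.2 | slide old axes mm [-2.395  -0.2736 88.2209] | slide new axes [-2.0768 -0.2644 88.2289] | F [ 0.2273 -0.4213 -0.5769] w 0.023075130513354344 J [-0.1243  0.548   1.3589 -0.0005  1.2382 -1.7213]
```

```bash
python3 -m pendant '[{"slide":[-3,0,10],"turn":[0,0,0],"hand":18},{"slide":[-3,0,15],"turn":[0,0,0],"hand":18},{"slide":[0,0,18],"turn":[0,0,0],"hand":18},{"slide":[0,0,18],"turn":[0,0,0],"hand":18},{"slide":[0,0,10],"turn":[0,0,0],"hand":18},{"slide":[0,0,6],"turn":[0,0,0],"hand":18},{"slide":[0,0,2],"turn":[0,0,0],"hand":18},{"slide":[0,0,0],"turn":[0,0,0],"hand":18},{"slide":[0,0,0],"turn":[0,0,0],"hand":18}]' | grep -E "pos|force:"
python3 -m pendant '[{"slide":[0,0,1],"turn":[0,0,0],"hand":18},{"slide":[0,0,1],"turn":[0,0,0],"hand":18},{"slide":[0,0,0],"turn":[0,0,0],"hand":18}]' | grep -E "pos|force:"
python3 -m pendant '[{"slide":[0,0,1],"turn":[0,0,0],"hand":18},{"slide":[0,0,1],"turn":[0,0,0],"hand":18},{"slide":[0,0,0],"turn":[0,0,0],"hand":18}]' | grep -E "pos|force:"
```

```text
tool_pos: [0.6907, 0.0012, 0.0078]
force: [-0.7, -0.6, -0.8]
gripper_force: 59.1
tool_pos: [0.6899, 0.0013, 0.0051]
force: [0.7, 0.2, -2.2]
gripper_force: 59.1
tool_pos: [0.6896, 0.0014, 0.0026]
force: [0.0, -0.8, -0.6]
gripper_force: 59.1
```

```bash
python3 -m pendant '[{"slide":[0,0,2],"turn":[0,0,0],"hand":18},{"slide":[0,0,2],"turn":[0,0,0],"hand":18},{"slide":[0,0,1],"turn":[0,0,0],"hand":18},{"slide":[0,0,0],"turn":[0,0,0],"hand":18}]' | grep -E "pos|force:"
python3 -m pendant '[{"slide":[0,0,1],"turn":[0,0,0],"hand":18},{"slide":[0,0,1],"turn":[0,0,0],"hand":18},{"slide":[0,0,0],"turn":[0,0,0],"hand":18}]' | grep -E "pos|force:"
python3 -m pendant '[{"slide":[0,0,1],"turn":[0,0,0],"hand":18},{"slide":[0,0,1],"turn":[0,0,0],"hand":18},{"slide":[0,0,0],"turn":[0,0,0],"hand":18}]' | grep -E "pos|force:"
```

```text
tool_pos: [0.6896, 0.0014, -0.0026]
force: [0.4, 0.6, -0.9]
gripper_force: 59.1
tool_pos: [0.6897, 0.0014, -0.0043]
force: [0.8, 0.7, -1.7]
gripper_force: 59.1
tool_pos: [0.6899, 0.0013, -0.0061]
force: [-0.5, 0.9, 0.6]
gripper_force: 59.2
```

```bash
python3 -m pendant '[{"slide":[0,0,1],"turn":[0,0,0],"hand":18},{"slide":[0,0,0],"turn":[0,0,0],"hand":18}]' | grep -E "pos|force:"
python3 -m pendant '[{"slide":[0,0,0],"turn":[0,0,0],"hand":22},{"slide":[0,0,0],"turn":[0,0,0],"hand":26},{"slide":[0,0,0],"turn":[0,0,0],"hand":34},{"slide":[0,0,-1],"turn":[0,0,0],"hand":46},{"slide":[0,0,-2],"turn":[0,0,0],"hand":50},{"slide":[0,0,-10],"turn":[0,0,0],"hand":50},{"slide":[0,0,-25],"turn":[0,0,0],"hand":50},{"slide":[0,0,-35],"turn":[0,0,0],"hand":50},{"slide":[0,0,-35],"turn":[0,0,0],"hand":50},{"slide":[0,0,-30],"turn":[0,0,0],"hand":54},{"slide":[0,0,0],"turn":[0,0,0],"hand":54}]'
python3 - <<'E'
from h import *
print(blue('side',(190,260,150,260)),blue('top',(250,315,145,205)))
for p in([.68,.0013,.012],[.7125,.0013,.012],[.6475,.0013,.012]): print(proj('side',p))
T,u=rackR(); go(T,CELL[1]+u[:,2]*.09)
E
```

```text
tool_pos: [0.69, 0.0013, -0.0061]
force: [-2.4, -0.1, 4.8]
gripper_force: 59.8
time: 26.55
tool_pos: [0.6945, 0.0009, 0.1389]
orientation: [-0.041, 3.128, -0.004]
force: [0.3, -0.6, 0.7]
width: 0.054
gripper_force: 0.0
[(216, 220, 19, 7, 88.5)] [(277, 166, 8, 17, 103.0)]
[[226.4221 223.2964]]
[[216.4512 222.6434]]
[[236.4176 223.9511]]
t 26.65 at [0.6907 0.0013 0.1328] world d [-158.2542  295.913     7.9543] | turn [ 0.0617 -0.6048 -0.1487] 35.9 | slide old axes mm [150.3951 299.9606  -8.7852] | slide new axes [ 70.074  313.5237 -97.2867] | F [-0.2238 -0.4647 -0.9155] w 0.05427389773370841 J [-0.123   0.5116  1.3064 -0.0005  1.32   -1.72  ]
```

The crushed cell lies centred in the reject tray: side (216–235, 220–227), tray centre 226. Next cell b: back over the chute, turn, then out to the front of the rack.

```bash
python3 -m pendant '[{"slide":[20,0,-3],"turn":[0,0,0],"hand":54},{"slide":[32,0,-5],"turn":[0,0,0],"hand":54},{"slide":[32,0,-5],"turn":[0,0,0],"hand":54},{"slide":[32,0,-5],"turn":[0,0,0],"hand":54},{"slide":[32,0,-5],"turn":[0,0,0],"hand":54},{"slide":[32,10,0],"turn":[0,0,0],"hand":54},{"slide":[30,25,0],"turn":[0,0,0],"hand":54},{"slide":[0,30,0],"turn":[0.0077,-0.0756,-0.0186],"hand":54},{"slide":[0,30,0],"turn":[0.0077,-0.0756,-0.0186],"hand":54},{"slide":[0,30,0],"turn":[0.0077,-0.0756,-0.0186],"hand":54},{"slide":[0,30,0],"turn":[0.0077,-0.0756,-0.0186],"hand":54},{"slide":[0,30,0],"turn":[0.0077,-0.0756,-0.0186],"hand":54},{"slide":[0,30,0],"turn":[0.0077,-0.0756,-0.0186],"hand":54},{"slide":[0,30,0],"turn":[0.0077,-0.0756,-0.0186],"hand":54},{"slide":[0,30,0],"turn":[0.0077,-0.0756,-0.0186],"hand":54},{"slide":[0,0,0],"turn":[0,0,0],"hand":54}]'
python3 - <<'E'
from h import *
T,u=rackR(); go(T,CELL[1]+u[:,2]*.06)
E
```

```text
time: 28.25
tool_pos: [0.4539, 0.2713, 0.14]
orientation: [-0.239, 2.53, -0.072]
force: [-0.0, -1.1, 0.0]
width: 0.0541
gripper_force: 0.0
t 28.25 at [0.4539 0.2713 0.14  ] world d [ 95.7915  25.9397 -23.8947] | turn [ 0.003  -0.0086  0.0077] 0.7 | slide old axes mm [-69.1069  13.1746  73.9629] | slide new axes [-68.3601  13.9262  74.5171] | F [-0.0296 -1.1397  0.0181] w 0.054105974076521964 J [ 0.5664 -0.0527  2.1242 -0.5501  0.6174 -0.8122]
```

```bash
python3 -m pendant '[{"slide":[-17,3.5,3],"turn":[0.003,-0.0086,0.0077],"hand":54},{"slide":[-25,3.5,5],"turn":[0,0,0],"hand":54},{"slide":[-26,7,7],"turn":[0,0,0],"hand":54},{"slide":[0,0,20],"turn":[0,0,0],"hand":54},{"slide":[0,0,20],"turn":[0,0,0],"hand":54},{"slide":[0,0,20],"turn":[0,0,0],"hand":54},{"slide":[0,0,0],"turn":[0,0,0],"hand":54},{"slide":[0,0,0],"turn":[0,0,0],"hand":54}]'
python3 - <<'E'
from h import *
T,u=rackR(); go(T,CELL[1]-u[:,2]*.0194)
E
```

```text
time: 29.05
tool_pos: [0.5542, 0.2938, 0.1191]
orientation: [-0.216, 2.52, -0.073]
force: [-0.6, -0.3, 0.3]
width: 0.0542
gripper_force: 0.0
t 29.05 at [0.5542 0.2938 0.1191] world d [ 41.0101   3.4192 -67.9429] | turn [-0.0035  0.0023 -0.0081] 0.5 | slide old axes mm [ 4.8948  4.565  79.1515] | slide new axes [ 4.6779  4.3266 79.178 ] | F [-0.627  -0.3282  0.3166] w 0.054180990678354905 J [ 0.4974  0.1775  1.9374 -0.5644  0.5453 -0.8285]
```

```bash
python3 -m pendant '[{"slide":[5,4.5,15],"turn":[0,0,-0.008],"hand":54},{"slide":[0,0,18],"turn":[0,0,0],"hand":54},{"slide":[0,0,18],"turn":[0,0,0],"hand":54},{"slide":[0,0,15],"turn":[0,0,0],"hand":52},{"slide":[0,0,9],"turn":[0,0,0],"hand":52},{"slide":[0,0,4],"turn":[0,0,0],"hand":52},{"slide":[0,0,0],"turn":[0,0,0],"hand":52},{"slide":[0,0,0],"turn":[0,0,0],"hand":52}]'
python3 -m pendant '[{"slide":[0,0,0],"turn":[0,0,0],"hand":36},{"slide":[0,0,0],"turn":[0,0,0],"hand":28},{"slide":[0,0,0],"turn":[0,0,0],"hand":26},{"slide":[0,0,0],"turn":[0,0,0],"hand":24},{"slide":[0,0,0],"turn":[0,0,0],"hand":20},{"slide":[0,0,0],"turn":[0,0,0],"hand":18},{"slide":[0,0,0],"turn":[0,0,0],"hand":18}]'
python3 - <<'E'
from h import *
T,u=rackR(); go(T,CELL[1]-u[:,2]*.0194)
E
```

```text
time: 29.85
tool_pos: [0.5959, 0.2988, 0.0535]
orientation: [-0.227, 2.516, -0.073]
force: [-0.2, -1.2, -0.3]
width: 0.0522
gripper_force: 0.0
time: 30.55
tool_pos: [0.5959, 0.2986, 0.0535]
orientation: [-0.227, 2.516, -0.074]
force: [-4.4, -1.8, 6.1]
width: 0.0236
gripper_force: 58.4
t 30.55 at [0.5959 0.2986 0.0535] world d [-0.6976 -1.3861 -2.4006] | turn [-0.0024  0.0062  0.0003] 0.4 | slide old axes mm [ 2.1751 -1.0106  1.5552] | slide new axes [ 2.1651 -1.0149  1.5663] | F [-4.3822 -1.7986  6.0976] w 0.023581792594035724 J [ 0.4656  0.3603  1.8784 -0.684   0.4258 -0.7234]
```

```bash
python3 -m pendant '[{"slide":[0,0,-5],"turn":[0,0,0],"hand":18},{"slide":[0,0,-10],"turn":[0,0,0],"hand":18},{"slide":[0,0,-18],"turn":[0,0,0],"hand":18},{"slide":[0,0,-22],"turn":[0,0,0],"hand":18},{"slide":[0,0,-22],"turn":[0,0,0],"hand":18},{"slide":[0,0,-23],"turn":[0,0,0],"hand":18},{"slide":[12,-5,-15],"turn":[0,0,0],"hand":18},{"slide":[18,-10,-20],"turn":[0,0,0],"hand":18},{"slide":[18,-10,-20],"turn":[0,0,0],"hand":18},{"slide":[0,-5,0],"turn":[-0.0216,0.0743,0.0333],"hand":18},{"slide":[0,-10,0],"turn":[-0.0216,0.0743,0.0333],"hand":18},{"slide":[0,-10,0],"turn":[-0.0216,0.0743,0.0333],"hand":18},{"slide":[0,-10,0],"turn":[-0.0216,0.0743,0.0333],"hand":18},{"slide":[0,-10,0],"turn":[-0.0216,0.0743,0.0333],"hand":18},{"slide":[0,-10,0],"turn":[-0.0216,0.0743,0.0333],"hand":18},{"slide":[0,-10,0],"turn":[-0.0216,0.0743,0.0333],"hand":18},{"slide":[0,-10,0],"turn":[-0.0216,0.0743,0.0333],"hand":18},{"slide":[0,0,0],"turn":[0,0,0],"hand":18}]'
python3 - <<'E'
from h import *
H=np.array([.479,.0135,.037]); go(TD,H+DN*.04); print(blue('side',(205,275,220,350)))
E
```

```text
time: 32.35
tool_pos: [0.4777, 0.1896, 0.1531]
orientation: [0.085, 3.123, 0.216]
force: [0.1, -0.6, -1.1]
width: 0.0237
gripper_force: 59.1
t 32.35 at [0.4777 0.1896 0.1531] world d [   1.0392 -181.6587  -76.4657] | turn [-0.0015  0.0062 -0.0021] 0.4 | slide old axes mm [ -10.5497 -190.1376   50.8367] | slide new axes [ -10.466  -190.2455   50.4799] | F [ 0.0523 -0.6277 -1.0864] w 0.02373805056568609 J [ 0.12    0.1006  1.8034  0.1443  1.2111 -1.4454]
[(241, 267, 15, 11, 80.0), (216, 220, 19, 7, 88.5)]
```

```bash
python3 -m pendant '[{"slide":[-2,-20,0],"turn":[0,0.006,0],"hand":18},{"slide":[-2,-30,0],"turn":[0,0,0],"hand":18},{"slide":[-2,-30,5],"turn":[0,0,0],"hand":18},{"slide":[-2,-30,5],"turn":[0,0,0],"hand":18},{"slide":[-2.5,-30,5],"turn":[0,0,0],"hand":18},{"slide":[0,-30,5],"turn":[0,0,0],"hand":18},{"slide":[0,-20,10],"turn":[0,0,0],"hand":18},{"slide":[0,0,20],"turn":[0,0,0],"hand":18},{"slide":[0,0,15],"turn":[0,0,0],"hand":18},{"slide":[0,0,10],"turn":[0,0,0],"hand":18},{"slide":[0,0,5],"turn":[0,0,0],"hand":18},{"slide":[0,0,0],"turn":[0,0,0],"hand":18},{"slide":[0,0,0],"turn":[0,0,0],"hand":18}]'
python3 - <<'E'
from h import *
H=np.array([.479,.0135,.037]); go(TD,H)
E
```

```text
time: 33.7
tool_pos: [0.4783, 0.0138, 0.0483]
orientation: [0.079, 3.128, 0.216]
force: [1.0, -0.0, 0.3]
width: 0.0235
gripper_force: 59.2
t 33.7 at [0.4783 0.0138 0.0483] world d [  0.7267  -0.2829 -11.2764] | turn [-0.002   0.0013  0.0017] 0.2 | slide old axes mm [-0.7234 -1.7909 11.1371] | slide new axes [-0.7405 -1.8118 11.1326] | F [ 1.005  -0.0429  0.2614] w 0.023515865341344328 J [-0.2488  0.2185  1.9216  0.1576  1.0329 -1.8523]
```

```bash
python3 -m pendant '[{"slide":[0,0,3],"turn":[0,0,0],"hand":18},{"slide":[0,0,3],"turn":[0,0,0],"hand":18},{"slide":[0,0,1],"turn":[0,0,0],"hand":18},{"slide":[0,0,0],"turn":[0,0,0],"hand":18}]'| grep -E "pos|force:"
python3 -m pendant '[{"slide":[0,0,1],"turn":[0,0,0],"hand":18},{"slide":[0,0,1],"turn":[0,0,0],"hand":18},{"slide":[0,0,0],"turn":[0,0,0],"hand":18}]'| grep -E "pos|force:"
python3 -m pendant '[{"slide":[0,0,1],"turn":[0,0,0],"hand":18},{"slide":[0,0,1],"turn":[0,0,0],"hand":18},{"slide":[0,0,0],"turn":[0,0,0],"hand":18}]'| grep -E "pos|force:"
```

```text
tool_pos: [0.4777, 0.0145, 0.0406]
force: [-0.5, 0.1, -1.6]
gripper_force: 59.2
tool_pos: [0.4777, 0.0147, 0.0386]
force: [-0.9, 0.5, -1.1]
gripper_force: 59.2
tool_pos: [0.4781, 0.0148, 0.0377]
force: [-2.0, -0.0, 6.2]
gripper_force: 60.0
```

```bash
python3 -m pendant '[{"slide":[0,0,-0.8],"turn":[0,0,0],"hand":18},{"slide":[0,0,0],"turn":[0,0,0],"hand":22},{"slide":[0,0,0],"turn":[0,0,0],"hand":28},{"slide":[0,0,0],"turn":[0,0,0],"hand":40},{"slide":[0,0,-2],"turn":[0,0,0],"hand":60},{"slide":[0,0,-6],"turn":[0,0,0],"hand":75},{"slide":[0,0,-15],"turn":[0,0,0],"hand":75},{"slide":[0,0,-25],"turn":[0,0,0],"hand":75},{"slide":[0,0,-25],"turn":[0,0,0],"hand":75},{"slide":[0,0,-25],"turn":[0,0,0],"hand":60}]' | tail -5
python3 - <<'E'
from h import *
print(blue('side',(262,330,170,250)))
E
python3 -m pendant '[{"slide":[0,20,-5],"turn":[0,0,0],"hand":60},{"slide":[0,30,-5],"turn":[0,0,0],"hand":60},{"slide":[0,30,0],"turn":[0,0,0],"hand":60},{"slide":[0,30,0],"turn":[0,0,0],"hand":60},{"slide":[0,30,0],"turn":[0,0,0],"hand":60},{"slide":[0,20,0],"turn":[0,0,0],"hand":60},{"slide":[0,0,0],"turn":[0,0,0],"hand":54},{"slide":[0,0,0],"turn":[0,0,0],"hand":54}]' | tail -5
python3 - <<'E'
from h import *
print(blue('side',(262,330,160,250)),blue('top',(250,360,205,270)))
T,u=rackR(); go(T,CELL[2]+u[:,2]*.09)
E
```

```text
tool_pos: [0.4771, 0.0013, 0.136]
orientation: [0.08, 3.129, 0.216]
force: [0.4, -0.3, 0.2]
width: 0.0622
gripper_force: 0.0
[(296, 194, 8, 6, 30.0)]
tool_pos: [0.4851, 0.1583, 0.1666]
orientation: [0.078, 3.129, 0.215]
force: [-0.5, 0.1, 1.0]
width: 0.054
gripper_force: 0.0
[(298, 184, 8, 7, 20.0)] [(339, 230, 9, 22, 156.0)]
t 36.65 at [0.485  0.1575 0.1663] world d [ 59.0291  74.6638 -25.5977] | turn [ 0.1717 -0.595  -0.2664] 38.6 | slide old axes mm [-55.0788  73.3926  35.9753] | slide new axes [-46.4946  67.4293  54.8261] | F [-0.6995  0.5887  0.435 ] w 0.05368508802103263 J [ 0.0531  0.0872  1.7882  0.1438  1.255  -1.5097]
```

Cell b rolled into the catch tray: top blob at (339–348, 230–252). Now cell c.

```bash
python3 -m pendant '[{"slide":[0,5,0],"turn":[0.0215,-0.0744,-0.0333],"hand":54},{"slide":[0,8,0],"turn":[0.0215,-0.0744,-0.0333],"hand":54},{"slide":[0,8,0],"turn":[0.0215,-0.0744,-0.0333],"hand":54},{"slide":[0,8,0],"turn":[0.0215,-0.0744,-0.0333],"hand":54},{"slide":[0,8,0],"turn":[0.0215,-0.0744,-0.0333],"hand":54},{"slide":[0,8,0],"turn":[0.0215,-0.0744,-0.0333],"hand":54},{"slide":[0,8,0],"turn":[0.0215,-0.0744,-0.0333],"hand":54},{"slide":[0,8,0],"turn":[0.0215,-0.0744,-0.0333],"hand":54},{"slide":[0,0,0],"turn":[0,0,0],"hand":54}]' | head -1
python3 - <<'E'
from h import *
T,u=rackR(); go(T,CELL[2]+u[:,2]*.06)
E
```

```text
time: 37.55
t 37.55 at [0.4789 0.2181 0.166 ] world d [ 82.3472  14.055  -49.8715] | turn [-0.0003 -0.0039  0.003 ] 0.3 | slide old axes mm [-41.1047   6.7732  87.9221] | slide new axes [-40.7383   6.8727  88.0848] | F [ 0.3096 -0.0744 -1.0329] w 0.05386029000622708 J [ 0.4072 -0.1395  2.1398 -0.4052  0.6131 -1.0759]
```

```bash
python3 -m pendant '[{"slide":[-12,2,12],"turn":[0,-0.004,0.003],"hand":54},{"slide":[-15,2.5,20],"turn":[0,0,0],"hand":54},{"slide":[-14,2.5,20],"turn":[0,0,0],"hand":54},{"slide":[0,0,20],"turn":[0,0,0],"hand":54},{"slide":[0,0,15],"turn":[0,0,0],"hand":54},{"slide":[0,0,0],"turn":[0,0,0],"hand":54},{"slide":[0,0,0],"turn":[0,0,0],"hand":54}]'
python3 - <<'E'
from h import *
T,u=rackR(); go(T,CELL[2]-u[:,2]*.0194)
E
```

```text
time: 38.25
tool_pos: [0.5646, 0.2321, 0.1203]
orientation: [-0.222, 2.519, -0.071]
force: [-0.1, 0.9, 0.2]
width: 0.054
gripper_force: 0.0
t 38.25 at [0.5646 0.2321 0.1203] world d [ 42.1948   0.1496 -69.208 ] | turn [-0.0009  0.0034 -0.0043] 0.3 | slide old axes mm [ 5.3029  1.1135 80.8753] | slide new axes [ 5.0224  1.066  80.8939] | F [-0.0931  0.9256  0.2437] w 0.054031525387168565 J [ 0.3596  0.1193  2.0029 -0.4566  0.4786 -1.0374]
```

```bash
python3 -m pendant '[{"slide":[5,1,15],"turn":[0,0,-0.004],"hand":54},{"slide":[0,0,18],"turn":[0,0,0],"hand":54},{"slide":[0,0,18],"turn":[0,0,0],"hand":54},{"slide":[0,0,15],"turn":[0,0,0],"hand":52},{"slide":[0,0,9],"turn":[0,0,0],"hand":52},{"slide":[0,0,4.5],"turn":[0,0,0],"hand":52},{"slide":[0,0,0],"turn":[0,0,0],"hand":52},{"slide":[0,0,0],"turn":[0,0,0],"hand":52}]'
python3 -m pendant '[{"slide":[0,0,0],"turn":[0,0,0],"hand":36},{"slide":[0,0,0],"turn":[0,0,0],"hand":28},{"slide":[0,0,0],"turn":[0,0,0],"hand":26},{"slide":[0,0,0],"turn":[0,0,0],"hand":24},{"slide":[0,0,0],"turn":[0,0,0],"hand":20},{"slide":[0,0,0],"turn":[0,0,0],"hand":18},{"slide":[0,0,0],"turn":[0,0,0],"hand":18}]'
python3 - <<'E'
from h import *
T,u=rackR(); go(T,CELL[2]-u[:,2]*.0194)
E
```

```text
time: 39.05
tool_pos: [0.606, 0.2336, 0.0532]
orientation: [-0.229, 2.516, -0.071]
force: [0.4, 0.7, 0.4]
width: 0.0518
gripper_force: 0.0
time: 39.75
tool_pos: [0.6059, 0.2333, 0.0533]
orientation: [-0.229, 2.517, -0.072]
force: [-5.2, -2.6, 5.8]
width: 0.0236
gripper_force: 58.4
t 39.75 at [0.6059 0.2333 0.0533] world d [ 0.8913 -1.1486 -2.2304] | turn [-0.0001  0.0054  0.0014] 0.3 | slide old axes mm [ 0.76   -1.0306  2.3342] | slide new axes [ 0.746  -1.0318  2.3382] | F [-5.2189 -2.593   5.8402] w 0.02359148291898835 J [ 0.3307  0.3144  1.9451 -0.5841  0.3456 -0.9226]
```

```bash
python3 -m pendant '[{"slide":[0,0,-5],"turn":[0,0,0],"hand":18},{"slide":[0,0,-10],"turn":[0,0,0],"hand":18},{"slide":[0,0,-18],"turn":[0,0,0],"hand":18},{"slide":[0,0,-22],"turn":[0,0,0],"hand":18},{"slide":[0,0,-22],"turn":[0,0,0],"hand":18},{"slide":[0,0,-23],"turn":[0,0,0],"hand":18},{"slide":[12,-3,-15],"turn":[0,0,0],"hand":18},{"slide":[20,-5,-20],"turn":[0,0,0],"hand":18},{"slide":[20,-5,-20],"turn":[0,0,0],"hand":18},{"slide":[0,0,0],"turn":[-0.0216,0.0743,0.0333],"hand":18},{"slide":[0,-5,0],"turn":[-0.0216,0.0743,0.0333],"hand":18},{"slide":[0,-5,0],"turn":[-0.0216,0.0743,0.0333],"hand":18},{"slide":[0,-5,0],"turn":[-0.0216,0.0743,0.0333],"hand":18},{"slide":[0,-5,0],"turn":[-0.0216,0.0743,0.0333],"hand":18},{"slide":[0,-5,0],"turn":[-0.0216,0.0743,0.0333],"hand":18},{"slide":[0,-5,0],"turn":[-0.0216,0.0743,0.0333],"hand":18},{"slide":[0,-5,0],"turn":[-0.0216,0.0743,0.0333],"hand":18},{"slide":[0,0,0],"turn":[0,0,0],"hand":18}]'
python3 - <<'E'
from h import *
H=np.array([.479,.0135,.037]); go(TD,H+DN*.011); print(blue('side',(205,275,220,350)))
E
```

```text
time: 41.55
tool_pos: [0.48, 0.1754, 0.1499]
orientation: [0.08, 3.124, 0.218]
force: [-0.4, 0.4, -0.4]
width: 0.0234
gripper_force: 59.2
t 41.55 at [0.48   0.1754 0.1499] world d [  -1.1    -163.3884 -101.9865] | turn [-0.0004  0.0049  0.0009] 0.3 | slide old axes mm [  -6.8454 -175.8047   78.3843] | slide new axes [  -7.3813 -175.8383   78.2764] | F [-0.4071  0.3561 -0.3564] w 0.023379007266083607 J [ 0.0895  0.1016  1.8096  0.1467  1.2094 -1.4804]
[(216, 220, 19, 7, 86.5)]
```

```bash
python3 -m pendant '[{"slide":[-2,-20,0],"turn":[0,0.005,0],"hand":18},{"slide":[-2,-30,0],"turn":[0,0,0],"hand":18},{"slide":[-2,-30,0],"turn":[0,0,0],"hand":18},{"slide":[-1,-30,5],"turn":[0,0,0],"hand":18},{"slide":[0,-30,8],"turn":[0,0,0],"hand":18},{"slide":[0,-20,10],"turn":[0,0,0],"hand":18},{"slide":[0,-15,15],"turn":[0,0,0],"hand":18},{"slide":[0,0,20],"turn":[0,0,0],"hand":18},{"slide":[0,0,12],"turn":[0,0,0],"hand":18},{"slide":[0,0,6],"turn":[0,0,0],"hand":18},{"slide":[0,0,2],"turn":[0,0,0],"hand":18},{"slide":[0,0,0],"turn":[0,0,0],"hand":18}]' | grep -E "pos|force:"
python3 -m pendant '[{"slide":[0,0,3],"turn":[0,0,0],"hand":18},{"slide":[0,0,3],"turn":[0,0,0],"hand":18},{"slide":[0,0,0],"turn":[0,0,0],"hand":18},{"slide":[0,0,0],"turn":[0,0,0],"hand":18}]'| grep -E "pos|force:"
python3 -m pendant '[{"slide":[0,0,1],"turn":[0,0,0],"hand":18},{"slide":[0,0,1],"turn":[0,0,0],"hand":18},{"slide":[0,0,0],"turn":[0,0,0],"hand":18}]'| grep -E "pos|force:"
```

```text
tool_pos: [0.4779, 0.0141, 0.0487]
force: [-0.4, -0.1, -1.0]
gripper_force: 59.3
tool_pos: [0.4778, 0.0144, 0.0425]
force: [0.1, 0.8, -0.5]
gripper_force: 59.3
tool_pos: [0.4777, 0.0148, 0.0403]
force: [-0.4, -0.6, -1.1]
gripper_force: 59.3
```

```bash
python3 -m pendant '[{"slide":[0,0,1],"turn":[0,0,0],"hand":18},{"slide":[0,0,1],"turn":[0,0,0],"hand":18},{"slide":[0,0,0],"turn":[0,0,0],"hand":18}]'| grep -E "pos|force:"
python3 -m pendant '[{"slide":[0,0,1],"turn":[0,0,0],"hand":18},{"slide":[0,0,0],"turn":[0,0,0],"hand":18}]'| grep -E "pos|force:"
```

```text
tool_pos: [0.478, 0.0149, 0.0391]
force: [-1.0, -0.6, 4.8]
gripper_force: 60.0
tool_pos: [0.4781, 0.0148, 0.039]
force: [-4.6, -1.2, 12.4]
gripper_force: 60.8
```

```bash
python3 -m pendant '[{"slide":[0,0,-1.4],"turn":[0,0,0],"hand":18},{"slide":[0,0,0],"turn":[0,0,0],"hand":22},{"slide":[0,0,0],"turn":[0,0,0],"hand":28},{"slide":[0,0,0],"turn":[0,0,0],"hand":40},{"slide":[0,0,-2],"turn":[0,0,0],"hand":60},{"slide":[0,0,-6],"turn":[0,0,0],"hand":75},{"slide":[0,0,-15],"turn":[0,0,0],"hand":75},{"slide":[0,0,-25],"turn":[0,0,0],"hand":75},{"slide":[0,0,-25],"turn":[0,0,0],"hand":75},{"slide":[0,0,-25],"turn":[0,0,0],"hand":75}]' | tail -5
python3 -m pendant '[{"slide":[0,20,-5],"turn":[0,0,0],"hand":75},{"slide":[0,30,-5],"turn":[0,0,0],"hand":75},{"slide":[0,30,0],"turn":[0,0,0],"hand":75},{"slide":[0,30,0],"turn":[0,0,0],"hand":75},{"slide":[0,30,0],"turn":[0,0,0],"hand":75},{"slide":[0,20,0],"turn":[0,0,0],"hand":75},{"slide":[0,0,0],"turn":[0,0,0],"hand":75},{"slide":[0,0,0],"turn":[0,0,0],"hand":75},{"slide":[0,0,0],"turn":[0,0,0],"hand":75},{"slide":[0,0,0],"turn":[0,0,0],"hand":75},{"slide":[0,0,0],"turn":[0,0,0],"hand":75},{"slide":[0,0,0],"turn":[0,0,0],"hand":75}]' | tail -5
python3 - <<'E'
from h import *
print(blue('side',(262,330,160,250)),blue('top',(250,360,205,270)),blue('top',(250,315,145,205)))
t=capture('top').astype(int);o=cv2.imread('pics/top0.png')[...,::-1].astype(int)
m=(np.abs(t-o).max(2)>40).astype(np.uint8); print([cv2.boundingRect(c) for c in cv2.findContours(m,0,1)[0] if cv2.contourArea(c)>12], get_obs()['time'])
E
```

```text
tool_pos: [0.4771, 0.0013, 0.1372]
orientation: [0.077, 3.13, 0.218]
force: [0.9, -0.2, -0.4]
width: 0.0748
gripper_force: 0.0
tool_pos: [0.4849, 0.1577, 0.1679]
orientation: [0.079, 3.13, 0.218]
force: [0.2, -0.1, 0.2]
width: 0.0748
gripper_force: 0.0
[(297, 184, 9, 11, 52.5)] [(331, 229, 17, 23, 310.0)] [(277, 166, 8, 19, 113.0)]
[(317, 404, 8, 16), (193, 400, 17, 20), (0, 387, 10, 29), (286, 382, 34, 36), (261, 366, 12, 54), (36, 359, 31, 9), (156, 342, 54, 13), (0, 340, 194, 80), (332, 229, 16, 23), (157, 202, 18, 20), (0, 200, 131, 130), (175, 197, 20, 21), (196, 193, 73, 227), (275, 165, 10, 20)] 46.4
```

```bash
python3 -c "
from rig import *
print(sign_off())"
```

```text
the job is handed in; nothing more can be done
None
```

I handed the job in at about 46 s: the crushed cell (the rack's left bay) lies in the reject tray, and both sound cells rolled into the catch tray. The last camera check showed nothing else on the bench moved, though the arm hid part of the view.

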